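Jack up one side of the bench shaker and hold it there

TASK

The two rubber feet on the lift-pad side of the white platform shaker are due to be changed. Lift the closed sample tub out of the way and stand it upright on the orange tray, then set the toe jack on the bench square to the shaker, its saddle centred under the yellow lift pad, and pump its handle with full strokes until both feet on that side hang at least 15 mm clear of the bench, without shoving the shaker along or disturbing the open berry tub, the portion cup and the wash bottle. Finish with the handle pushed all the way down and keep holding it there: the job ends with you still holding it, nothing is let go.

Things in the scene. Friction and masses are not known exactly. Their poses are not given: they have to be found in the camera images.
- shaker: White platform shaker, loose, 5.2 to 7.8 kg. Case 280 (x) by 260 mm (y), from 28 to 95 mm above the bench, on four rubber feet; platform rails up to 121 mm, two berry dishes (+y half) up to 140 mm. Origin: middle of its footprint, on the bench; x away from its control panel, y to its left (roughly world y), z up. The lift pad is on its right (-y) side.
- lift_pad (a point): Centre of the underside of the yellow lift pad, a steel lug 50 mm wide (along shaker x) that stands 30 mm out (-y) from the right side of the case, 8 mm thick, with a yellow backing plate on the case above it. This point lies 15 mm out from the case, 26 mm above the bench while the shaker is down; axes as the shaker's.
- foot_rf (a point): Bottom centre of the right front foot of the shaker (the -x, -y foot; rubber, 28 mm diameter), on the bench at the start.
- foot_rb (a point): Bottom centre of the right back foot (+x, -y), likewise.
- foot_lf (a point): Bottom centre of the left front foot (-x, +y), likewise: one of the two feet it tips on.
- foot_lb (a point): Bottom centre of the left back foot (+x, +y), likewise.
- jack: Ratchet toe jack, loose, 1 kg. Base plate 144 x 90 x 6 mm (80 mm behind to 64 mm ahead of the origin); upright blue-grey housing 44 (x) by 36 mm (y), 122 mm high, centred on the origin: grip its y sides from above; rack bar 3 mm above. Origin: underside of base, below the housing; x to the toe. Mass centre 10 mm behind. Carry or slide it; it goes under the pad along its x, base on the bench.
- saddle (a point): Centre of the working top of the jack's saddle (the steel toe, 36 mm wide, 10 mm thick, reaching from the housing's front face to 62 mm ahead of the origin). At rest it lies 44 mm ahead of the jack's origin and 20 mm above the bench.
- ram (a joint): Lift of the saddle in m: 0 at rest, 0.045 at most. A ratchet keeps it: a full stroke of the handle adds 8 mm (the first 7.5); while the handle is down it stands 3.5 mm higher still, and settles back by that when the handle comes up. The saddle meets the pad in the first stroke; the third full stroke brings the feet about 19 mm clear while the handle is held down.
- pump (a joint): Pump handle angle in rad: 0 at rest (the bar rises backwards at 0.61 rad above level), 0.70 all the way down (0.09 below level), where it is stopped hard. The ratchet clicks on at about 0.52; a spring lifts the handle, which must come back below 0.05 before the next stroke. Held beyond 0.55 counts as down. It takes 2 to 10 N at the grip, pushed from above or pinched.
- handle_grip (a point): Middle of the black rubber hand grip on the pump handle, on the bar's axis, 150 mm from the pivot. The grip is 26 mm in diameter and 82 mm long and points backwards (jack's -x) and up: at rest this point is 153 mm behind the jack's origin and 166 mm high, when down 179 mm behind and 66 mm high. A sideways push on it can turn the whole jack a little.
- handle_pivot (a point): Pivot of the pump handle, its axis along the jack's y: 30 mm behind the jack's origin, 80 mm above its underside.
- tub: Closed sample tub with berries, frosted plastic with a white lid, 76 mm tall, 54 mm diameter at the foot, 60 mm under the lid, lid 65 mm; 0.14 to 0.26 kg. It stands in front of the lift pad, where the jack has to go. Origin: centre of its underside, z up.
- tray: Orange tray, fixed, 220 mm (x) by 320 mm (y), rim 16 mm high, floor 4 mm above the bench. Origin: centre of its underside; x, y as the world's when not turned.
- tray_free (a point): Middle of the free part of the tray's floor (the +y half of the tray), 4 mm above the bench.
- berry_tub: Open frosted tub of berries on the tray's other (-y) half, 104 mm diameter, 70 mm tall. To be left alone. Origin: centre of its underside.
- portion_cup: Small white open cup on the tray, 46 mm diameter, 34 mm tall. To be left alone. Origin: centre of its underside.
- wash_bottle: White wash bottle with blue cap and spout, 60 mm diameter, about 175 mm tall, on the bench beyond the jack. To be left alone. Origin: centre of its underside.
Not all that is in view belongs to the job. What is shaped like the tub but blue or red is not meant.

How it is judged:
By the outcome, as a careful person would: the job done as asked, in the order asked, and still so for the second after the job is handed in, while the arm keeps its last pose, push and grip.
It also fails if it takes over 72 s, if anything falls off the work surface, if the arm or the gripper's body presses on something with over 40 N, if the wrist force passes 120 N, or if a joint passes its speed limit or range.

ROBOT

A 7-joint arm with a two-finger parallel gripper is mounted at the origin on the work surface. World frame = base frame: x ahead of the robot, y to its left, z up, the work surface at z = 0. Lengths are in m, angles in rad, forces in N, time in s.
With the tool pointing down it reaches from about 0.425 to 1.025 m from the base axis. Payload 9.4 kg.
Tool frame: the origin (TCP) lies at the very end of the fingers, on their centre line; the grasp point (between the pads) lies 19 mm behind it; x points along the fingers, z is the direction in which the jaws open and shut, and the axes are right-handed (so a half turn about x gives the same grasp; the last joint's range is limited). The gripper opens to 85 mm and grips with 20 to 120 N. Pads are 22 mm wide; open, the fingers measure 114 mm over their backs; the gripper's body (76 mm by 85 mm) begins 54 mm behind the grasp point. The pads swing forward as they close: fully open they stand 13 mm farther back than shut.
Start: joints at [1.102, 0.599, -0.003, 1.599, 0.002, 0.943, -0.08], TCP at [0.277, -0.67, 0.231] pointing down, gripper open.
Joint ranges: [-2.57, 2.57], [-0.35, 1.97], [-1.29, 1.29], [0.11, 2.56], [-1.05, 4.19], [0.11, 1.86], [-2.63, 2.63]. Speed limits (rad/s): [2.22, 2.22, 3.01, 3.01, 3.14, 3.14, 3.14].

INTERFACE

Orientations are given as a 3x3 rotation matrix whose columns are the frame's x, y, z axes.
In Python, from rig import read_state, optics, bot gives the robot as it stands.
- The arm moves only by the tool play_rows, never from a script. Its argument "rows" is a list of rows, each an object with "linear": the shift along the tool's x, y, z in units of 25 mm (1.0 is 25 mm), a list of three; "turn": the turn about the tool's x in rad. A call has 1 to 5 rows; each row shifts and turns the commanded pose from where the row before left it, along the tool's axes as they then stand; what a row does not reach is not made up. A row lasts 1/8 s, in which the tool goes at most 62.5 mm and 10.7 degrees, less where a joint would pass 70% of its speed; a pose out of reach is approached as far as the arm can. A call is refused whole if a number of a shift passes 1 or a number of a turn 0.188, either way. A call with a gripper value outside its range is refused whole. "hand" is the finger opening in mm, from 0 to 85.4, set as the call begins (left out, the last holds). The fingers move at their own pace and stop on an object; "squeeze" is the grip in N (left out, the last holds). Time passes only in rows, so rows that do not move let the fingers close. It gives the time, the measured TCP pose, the force and the opening at its end, in the units of the state.
- read_state(): the state, without advancing time (a new reading comes with each control period).
- optics.get_image(name): name is "side" or "top"; returns the picture (384x512x3 uint8, red, green, blue); there is no depth.
- optics.camera_info(name): a dict with "fx", "fy", "cx", "cy" (pixels), "pose" (4x4, takes a point from camera to world coordinates). Camera axes: x right, y down, z forward; pixel columns grow to the right and rows downward; lengths in m; the calibration is good to about 2 mm. A picture is of the moment at which its call begins. camera_info takes no time and is no camera call.
- bot.sign_off(): hands the job in, once; it reports no verdict.
The state is a dict: "time": time; "joint_pos": joint angles; "qvel": joint speeds; "tau": joint torques, N m; "position": TCP position; "orientation": TCP orientation; "ft_force": force on the tool from outside, world axes, zero at the start; "ft_torque": the same for the moment, N m; "gripper_width": finger opening in m.
Only numpy, scipy, OpenCV 4.12 (cv2) and the standard library are available. Lean on these libraries where they do the work, as an engineer would, in place of code of your own. Each camera call takes 0.05 s, during which the arm holds its last target.

## Working session

There is one attempt and no reset: what is moved stays moved. The work goes in short steps, Python scripts to look and compute and a tool call to move; the robot and the scene stay as the last step left them, time stands still between calls to the robot, and variables do not carry over. Pictures are saved under pics/ and viewed, and the job is handed in when it is done.

Besides the shell and the picture viewer there is one more tool, called after ">>>" as name(argument=value, ...), one argument or row to a line, values as JSON. play_rows: Moves the arm, as the interface text tells. Its arguments: {"type":"object","properties":{"rows":{"type":"array"},"hand":{"type":"number"},"squeeze":{"type":"number"}},"required":["rows"]}

```bash
mkdir -p pics; ls; python3 - <<'E'
from rig import read_state, optics, bot
import cv2, numpy as np
np.set_printoptions(precision=4,suppress=True)
s=read_state(); print(s)
for n in("side","top"):
    im=optics.get_image(n); cv2.imwrite(f"pics/{n}0.png",im[:,:,::-1]); print(n,optics.camera_info(n))
E
```

```text
pics
{'time': 0.0, 'joint_pos': array([ 1.1023,  0.6001, -0.0025,  1.6002,  0.0018,  0.9429, -0.0798]), 'qvel': array([-0.0018,  0.0006,  0.0016,  0.0014,  0.0009, -0.0011,  0.001 ]), 'tau': array([ -0.0003, -77.6439,   1.5646, -25.8007,   0.0121,   0.009 ,
        -0.    ]), 'position': array([ 0.2766, -0.6696,  0.2304]), 'orientation': array([[-0.0008,  0.9242,  0.3819],
       [ 0.0014,  0.3819, -0.9242],
       [-1.    , -0.0001, -0.0016]]), 'ft_force': array([-0.3009, -0.6996, -0.2356]), 'ft_torque': array([ 0.0144, -0.0289, -0.0139]), 'gripper_width': 0.08533615500090104}
side {'fx': 434.8361226824704, 'fy': 434.8361226824704, 'cx': 251.7381762921, 'cy': 195.572410715234, 'pose': array([[-0.9326, -0.1934,  0.3046,  0.17  ],
       [-0.3606,  0.4674, -0.8071,  1.1152],
       [ 0.0137, -0.8626, -0.5057,  0.8126],
       [ 0.    ,  0.    ,  0.    ,  1.    ]])}
top {'fx': 466.28969099600255, 'fy': 466.28969099600255, 'cx': 253.30996709177026, 'cy': 191.99344165826543, 'pose': array([[-0.0261, -0.9821,  0.1866,  0.3152],
       [-0.9996,  0.0279,  0.0069, -0.0179],
       [-0.012 , -0.1864, -0.9824,  1.5211],
       [ 0.    ,  0.    ,  0.    ,  1.    ]])}
```

View pics/side0.png

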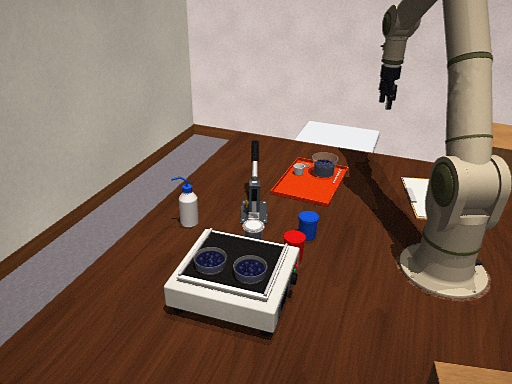

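View pics/top0.png

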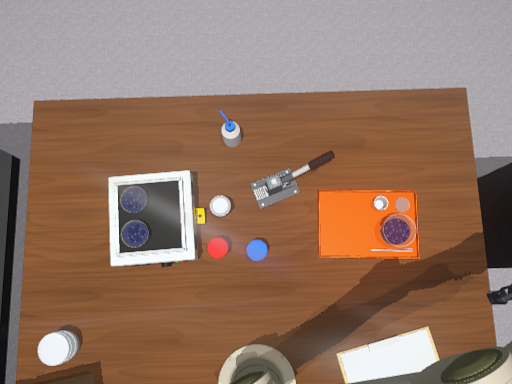

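The top view shows the shaker at about (152,218), the yellow pad at (200,215) and the white tub at (220,206). The jack is at about (275,187) with its handle towards (330,155), the tray at (368,224) and the wash bottle at (231,133). I'll enlarge it.

```bash
python3 - <<'E'
import cv2
im=cv2.imread("pics/top0.png")
a=im[140:290,95:245]; cv2.imwrite("pics/za.png",cv2.resize(a,(600,600),interpolation=cv2.INTER_CUBIC))
a=im[110:260,200:350]; cv2.imwrite("pics/zb.png",cv2.resize(a,(600,600),interpolation=cv2.INTER_CUBIC))
im=cv2.imread("pics/side0.png")
a=im[120:345,150:360]; cv2.imwrite("pics/zc.png",cv2.resize(a,(560,600),interpolation=cv2.INTER_CUBIC))
E
```

```text
(no output)
```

View pics/za.png

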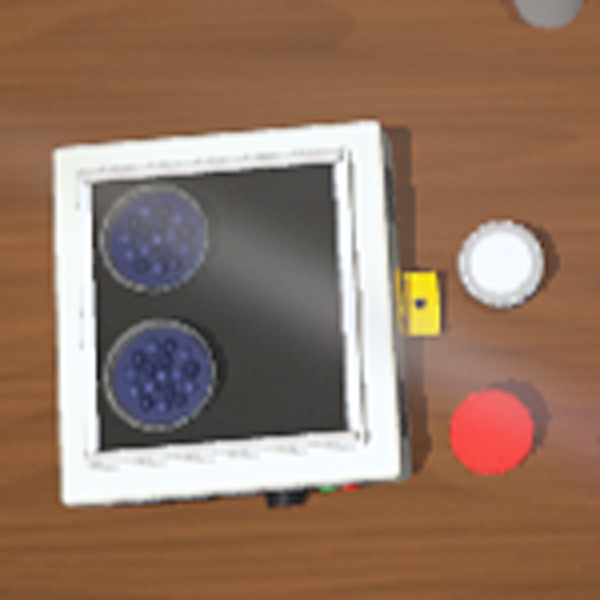

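View pics/zb.png

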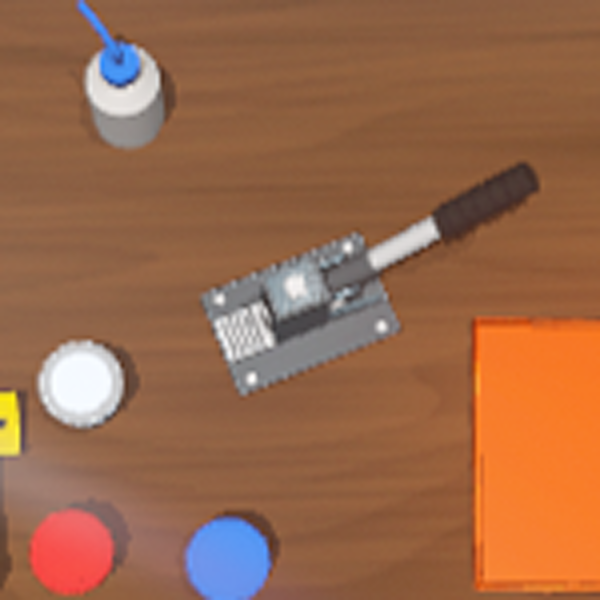

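View pics/zc.png

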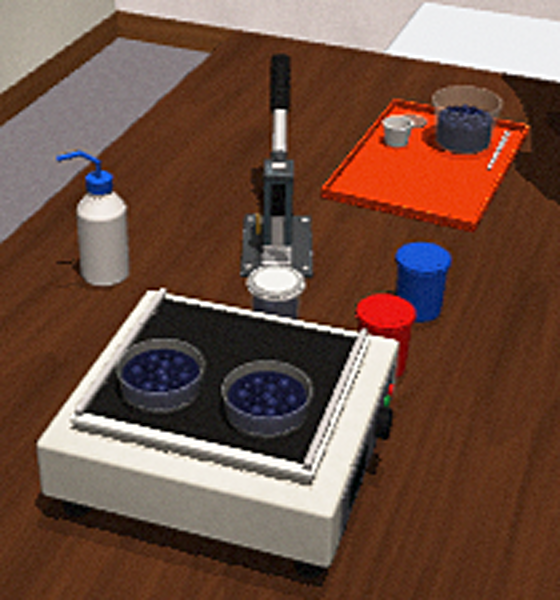

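```bash
cat > h.py <<'E'
import numpy as np, cv2
from rig import optics
np.set_printoptions(precision=4,suppress=True)
def ray(n,px,z):
    c=optics.camera_info(n);P=c["pose"]
    d=P[:3,:3]@np.array([(px[0]-c["cx"])/c["fx"],(px[1]-c["cy"])/c["fy"],1.])
    return P[:3,3]+d*(z-P[2,3])/d[2]
def proj(n,p):
    c=optics.camera_info(n);P=c["pose"]
    q=P[:3,:3].T@(np.asarray(p)-P[:3,3]); return np.array([c["fx"]*q[0]/q[2]+c["cx"],c["fy"]*q[1]/q[2]+c["cy"]])
def uz(p,off,s=4): return (np.array(p)+.5)/s-.5+np.array(off)
E
python3 - <<'E'
from h import *
A=(95,140);B=(200,110)
def r(nm,p,o,z): q=ray("top",uz(p,o),z); print(nm,q); return q
c=[r("case",p,A,.095) for p in [(55,150),(380,122),(403,478),(62,506)]]
print("centre",sum(c)/4,[np.linalg.norm(c[i]-c[(i+1)%4]) for i in range(4)])
for i in range(4): 
    d=c[(i+1)%4]-c[i]; print(np.degrees(np.arctan2(d[1],d[0])))
r("pad tip c",(441,302),A,.034); r("pad 1",(440,270),A,.034);r("pad2",(441,335),A,.034);r("hole",(420,302),A,.034)
r("tub",(501,264),A,.076)
b=[r("base",p,B,.006) for p in [(203,297),(360,235),(400,328),(243,395)]]
print([np.linalg.norm(b[i]-b[(i+1)%4]) for i in range(4)])
for i in range(4): 
    d=b[(i+1)%4]-b[i]; print(np.degrees(np.arctan2(d[1],d[0])))
f=(b[0]+b[3])/2; k=(b[1]+b[2])/2; u=(f-k)/np.linalg.norm(f-k); print("jack origin",k+u*.08, f-u*.064)
r("racktop",(298,287),B,.125)
r("red",(491,432),A,.076); r("blue",(229,556),B,.076); r("bottle",(130,125),B,0.0)
for p in [(318,190),(418,190),(420,258),(318,258)]: print("tray",ray("top",p,.016))
print("cup",ray("top",(380,203),.034),"bt",ray("top",(399,229),.07))
E
```

```text
case [0.6466 0.4464 0.095 ]
case [0.6618 0.1905 0.095 ]
case [0.3838 0.1732 0.095 ]
case [0.3697 0.4322 0.095 ]
centre [0.5155 0.3106 0.095 ] [np.float64(0.25625727939852955), np.float64(0.2785352025368067), np.float64(0.2593150565165062), np.float64(0.2773035917265122)]
-86.59982825466258
-176.4385677111763
93.12623501437261
2.9309651127402403
pad tip c [0.5264 0.1504 0.034 ]
pad 1 [0.5524 0.151  0.034 ]
pad2 [0.4997 0.1506 0.034 ]
hole [0.5268 0.1673 0.034 ]
tub [0.5492 0.0983 0.076 ]
base [0.6307 0.0017 0.006 ]
base [ 0.6798 -0.1305  0.006 ]
base [ 0.5999 -0.1603  0.006 ]
base [ 0.5476 -0.0291  0.006 ]
[np.float64(0.1410340490921212), np.float64(0.08521726079942706), np.float64(0.14127023197145352), np.float64(0.08862105019129489)]
-69.64906456830117
-159.53847010594805
111.7316257034302
20.33110129723
jack origin [ 0.6111 -0.0707  0.006 ] [ 0.6122 -0.0734  0.006 ]
racktop [ 0.6117 -0.0727  0.125 ]
red [0.4181 0.1077 0.076 ]
blue [ 0.4118 -0.0141  0.076 ]
bottle [0.7827 0.06   0.    ]
tray [ 0.6018 -0.2198  0.016 ]
tray [ 0.5925 -0.5466  0.016 ]
tray [ 0.3721 -0.5327  0.016 ]
tray [ 0.3807 -0.2083  0.016 ]
cup [ 0.5501 -0.4145  0.034 ] bt [ 0.461  -0.4575  0.07  ]
```

Checked against the given sizes: shaker yaw is about 3.3° and the case measures 278x258 mm. The lift pad is near (.5255,.166) and the tub at (.549,.098). The jack is at (.612,-.072) with yaw 110.5°, and its base measures 141x87 mm. The free part of the tray is near (.489,-.296). I'll write a helper that converts targets into row units.

```bash
cat > plan.py <<'E'
import sys,json
from h import *
from rig import read_state
# usage: plan.py x y z zangle_deg  -> rows in tool axes from the measured pose (straight line)
s=read_state();R=s["orientation"].copy();p=s["position"]
t=np.array([float(v) for v in sys.argv[1:4]]); za=np.radians(float(sys.argv[4]))
cur=np.arctan2(R[1,2],R[0,2]); dy=(za-cur+np.pi)%(2*np.pi)-np.pi; phi=-dy
d=t-p
print("t",s["time"],"pos",p,"zang",round(np.degrees(cur),2),"F",s["ft_force"],"w",round(s["gripper_width"],4))
from scipy.spatial.transform import Rotation as Ro
for n in range(1,80):
    RR=R.copy();rows=[]
    for i in range(n):
        rows.append((RR.T@d/n/.025,phi/n)); RR=RR@Ro.from_rotvec([phi/n,0,0]).as_matrix()
    if max(np.abs(r[0]).max() for r in rows)<=.99 and abs(phi/n)<.186: break
for i,r in enumerate(rows): print(("--\n" if i and i%5==0 else "")+json.dumps({"linear":[round(float(v),2) for v in r[0]],"turn":round(float(r[1]),3)}))
E
python3 plan.py .5 -.15 .2 2; python3 -c "
import h"
```

```text
t 0.1 pos [ 0.2766 -0.6697  0.2305] zang -67.55 F [0.044  0.2353 0.0265] w 0.0851
{"linear": [0.05, 0.7, -0.69], "turn": -0.053}
{"linear": [0.05, 0.74, -0.65], "turn": -0.053}
{"linear": [0.05, 0.77, -0.61], "turn": -0.053}
{"linear": [0.05, 0.8, -0.57], "turn": -0.053}
{"linear": [0.05, 0.83, -0.52], "turn": -0.053}
--
{"linear": [0.05, 0.86, -0.48], "turn": -0.053}
{"linear": [0.05, 0.88, -0.43], "turn": -0.053}
{"linear": [0.05, 0.9, -0.39], "turn": -0.053}
{"linear": [0.05, 0.92, -0.34], "turn": -0.053}
{"linear": [0.05, 0.94, -0.29], "turn": -0.053}
--
{"linear": [0.05, 0.95, -0.24], "turn": -0.053}
{"linear": [0.05, 0.97, -0.19], "turn": -0.053}
{"linear": [0.05, 0.97, -0.14], "turn": -0.053}
{"linear": [0.05, 0.98, -0.09], "turn": -0.053}
{"linear": [0.05, 0.98, -0.03], "turn": -0.053}
--
{"linear": [0.05, 0.98, 0.02], "turn": -0.053}
{"linear": [0.05, 0.98, 0.07], "turn": -0.053}
{"linear": [0.05, 0.98, 0.12], "turn": -0.053}
{"linear": [0.05, 0.97, 0.17], "turn": -0.053}
{"linear": [0.05, 0.96, 0.22], "turn": -0.053}
--
{"linear": [0.05, 0.94, 0.27], "turn": -0.053}
{"linear": [0.05, 0.93, 0.32], "turn": -0.053}
{"linear": [0.05, 0.91, 0.37], "turn": -0.053}
```

>>> play_rows(
  rows=[
    {"linear":[0.05,0.7,-0.69],"turn":-0.053},
    {"linear":[0.05,0.74,-0.65],"turn":-0.053},
    {"linear":[0.05,0.77,-0.61],"turn":-0.053},
    {"linear":[0.05,0.8,-0.57],"turn":-0.053},
    {"linear":[0.05,0.83,-0.52],"turn":-0.053},
  ],
  hand=85,
)

```text
time: 0.72
position: [0.3255, -0.5559, 0.2248]
orientation: [[-0.0, 0.79, 0.613], [0.0, 0.613, -0.79], [-1.0, -0.0, -0.0]]
ft_force: [-0.9, 0.3, -0.7]
gripper_width: 0.0853
```

>>> play_rows(
  rows=[
    {"linear":[0.05,0.86,-0.48],"turn":-0.053},
    {"linear":[0.05,0.88,-0.43],"turn":-0.053},
    {"linear":[0.05,0.9,-0.39],"turn":-0.053},
    {"linear":[0.05,0.92,-0.34],"turn":-0.053},
    {"linear":[0.05,0.94,-0.29],"turn":-0.053},
  ],
)

```text
time: 1.35
position: [0.3738, -0.4427, 0.2187]
orientation: [[0.0, 0.602, 0.799], [-0.0, 0.799, -0.602], [-1.0, -0.0, 0.0]]
ft_force: [0.1, -0.2, 0.3]
gripper_width: 0.085
```

>>> play_rows(
  rows=[
    {"linear":[0.05,0.95,-0.24],"turn":-0.053},
    {"linear":[0.05,0.97,-0.19],"turn":-0.053},
    {"linear":[0.05,0.97,-0.14],"turn":-0.053},
    {"linear":[0.05,0.98,-0.09],"turn":-0.053},
    {"linear":[0.05,0.98,-0.03],"turn":-0.053},
  ],
)

```text
time: 1.98
position: [0.4218, -0.3297, 0.2124]
orientation: [[0.0, 0.371, 0.928], [-0.0, 0.928, -0.371], [-1.0, -0.0, 0.0]]
ft_force: [0.5, -0.6, 0.2]
gripper_width: 0.0852
```

>>> play_rows(
  rows=[
    {"linear":[0.05,0.98,0.02],"turn":-0.053},
    {"linear":[0.05,0.98,0.07],"turn":-0.053},
    {"linear":[0.05,0.98,0.12],"turn":-0.053},
    {"linear":[0.05,0.97,0.17],"turn":-0.053},
    {"linear":[0.05,0.96,0.22],"turn":-0.053},
  ],
)

```text
time: 2.6
position: [0.4698, -0.2164, 0.2062]
orientation: [[0.0, 0.115, 0.993], [-0.0, 0.993, -0.115], [-1.0, -0.0, 0.0]]
ft_force: [0.6, -0.4, -0.1]
gripper_width: 0.085
```

>>> play_rows(
  rows=[
    {"linear":[0.05,0.94,0.27],"turn":-0.053},
    {"linear":[0.05,0.93,0.32],"turn":-0.053},
    {"linear":[0.05,0.91,0.37],"turn":-0.053},
    {"linear":[0,0,0],"turn":0},
  ],
)

```text
time: 3.1
position: [0.4987, -0.1477, 0.2025]
orientation: [[0.0, -0.045, 0.999], [0.001, 0.999, 0.045], [-1.0, 0.001, 0.0]]
ft_force: [-0.4, -0.4, -0.3]
gripper_width: 0.0851
```

```bash
python3 plan.py .549 .098 .15 0
```

```text
t 3.1 pos [ 0.4987 -0.1477  0.2025] zang 2.57 F [-0.4415 -0.3717 -0.3473] w 0.0851
{"linear": [0.21, 0.97, 0.24], "turn": 0.004}
{"linear": [0.21, 0.97, 0.24], "turn": 0.004}
{"linear": [0.21, 0.97, 0.24], "turn": 0.004}
{"linear": [0.21, 0.98, 0.23], "turn": 0.004}
{"linear": [0.21, 0.98, 0.23], "turn": 0.004}
--
{"linear": [0.21, 0.98, 0.22], "turn": 0.004}
{"linear": [0.21, 0.98, 0.22], "turn": 0.004}
{"linear": [0.21, 0.98, 0.21], "turn": 0.004}
{"linear": [0.21, 0.98, 0.21], "turn": 0.004}
{"linear": [0.21, 0.98, 0.21], "turn": 0.004}
```

>>> play_rows(
  rows=[
    {"linear":[0.21,0.97,0.24],"turn":0.004},
    {"linear":[0.21,0.97,0.24],"turn":0.004},
    {"linear":[0.21,0.97,0.24],"turn":0.004},
    {"linear":[0.21,0.98,0.23],"turn":0.004},
    {"linear":[0.21,0.98,0.23],"turn":0.004},
  ],
)

```text
time: 3.72
position: [0.5233, -0.0274, 0.176]
orientation: [[-0.0, -0.019, 1.0], [-0.001, 1.0, 0.019], [-1.0, -0.001, -0.0]]
ft_force: [-0.6, -0.4, -0.1]
gripper_width: 0.0851
```

>>> play_rows(
  rows=[
    {"linear":[0.21,0.98,0.22],"turn":0.004},
    {"linear":[0.21,0.98,0.22],"turn":0.004},
    {"linear":[0.21,0.98,0.21],"turn":0.004},
    {"linear":[0.21,0.98,0.21],"turn":0.004},
    {"linear":[0.21,0.98,0.21],"turn":0.004},
  ],
)

```text
time: 4.35
position: [0.5488, 0.0954, 0.1497]
orientation: [[-0.0, 0.001, 1.0], [-0.001, 1.0, -0.001], [-1.0, -0.001, -0.0]]
ft_force: [0.1, 0.4, 0.4]
gripper_width: 0.0848
```

>>> play_rows(
  rows=[
    {"linear":[0,0,0],"turn":0},
  ],
)

```text
time: 4.47
position: [0.5487, 0.0968, 0.1496]
orientation: [[-0.0, -0.002, 1.0], [0.0, 1.0, 0.002], [-1.0, 0.0, -0.0]]
ft_force: [-0.2, -0.2, -0.3]
gripper_width: 0.0849
```

```bash
python3 plan.py .549 .098 .025 0; python3 - <<'E'
from h import *
for n in("side",):
    im=optics.get_image(n); cv2.imwrite("pics/s1.png",cv2.resize(im[120:345,150:360,::-1],(560,600),interpolation=cv2.INTER_CUBIC))
E
```

```text
t 4.475 pos [0.5487 0.0968 0.1496] zang 0.13 F [-0.213  -0.1685 -0.2877] w 0.0849
{"linear": [0.83, 0.01, 0.0], "turn": 0.0}
{"linear": [0.83, 0.01, 0.0], "turn": 0.0}
{"linear": [0.83, 0.01, 0.0], "turn": 0.0}
{"linear": [0.83, 0.01, 0.0], "turn": 0.0}
{"linear": [0.83, 0.01, 0.0], "turn": 0.0}
--
{"linear": [0.83, 0.01, 0.0], "turn": 0.0}
```

View pics/s1.png

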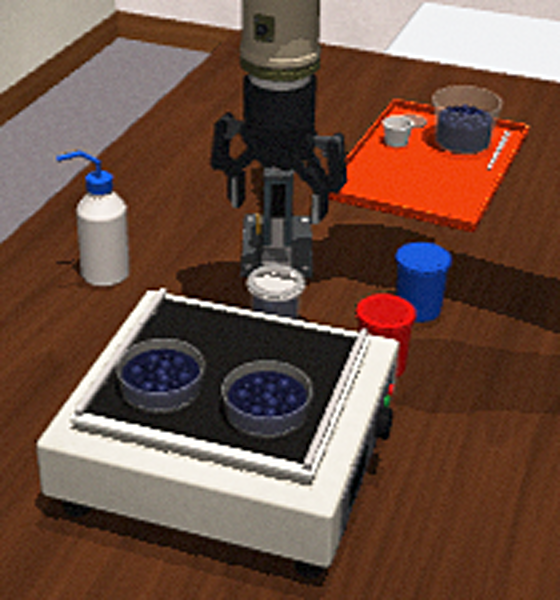

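```bash
python3 - <<'E'
from h import *
print(ray("side",uz((275,281),(150,120),8/3),.076), ray("top",uz((501,264),(95,140)),.076))
E
```

```text
[0.5477 0.1016 0.076 ] [0.5492 0.0983 0.076 ]
```

>>> play_rows(
  rows=[
    {"linear":[0.83,0,0],"turn":0},
    {"linear":[0.83,0,0],"turn":0},
    {"linear":[0.83,0,0],"turn":0},
    {"linear":[0.83,0,0],"turn":0},
    {"linear":[0.83,0,0],"turn":0},
  ],
)

```text
time: 5.15
position: [0.5486, 0.0934, 0.0459]
orientation: [[0.0, 0.002, 1.0], [-0.001, 1.0, -0.002], [-1.0, -0.001, 0.0]]
ft_force: [0.7, -0.0, 0.6]
gripper_width: 0.0851
```

>>> play_rows(
  rows=[
    {"linear":[0.83,0,0],"turn":0},
    {"linear":[0,0,0],"turn":0},
  ],
)

```text
time: 5.4
position: [0.5477, 0.0936, 0.0246]
orientation: [[-0.002, 0.001, 1.0], [-0.002, 1.0, -0.001], [-1.0, -0.002, -0.002]]
ft_force: [-0.3, 0.2, 0.1]
gripper_width: 0.0851
```

>>> play_rows(
  rows=[
    {"linear":[0,0,0],"turn":0},
    {"linear":[0,0,0],"turn":0},
    {"linear":[0,0,0],"turn":0},
    {"linear":[0,0,0],"turn":0},
  ],
  hand=40,
  squeeze=25,
)

```text
time: 5.9
position: [0.5489, 0.0951, 0.0261]
orientation: [[0.001, 0.0, 1.0], [-0.0, 1.0, -0.0], [-1.0, -0.0, 0.001]]
ft_force: [-0.4, -0.5, 6.5]
gripper_width: 0.0598
```

>>> play_rows(
  rows=[
    {"linear":[-0.2,0,0],"turn":0},
    {"linear":[-0.4,0,0],"turn":0},
    {"linear":[-0.4,0,0],"turn":0},
    {"linear":[0,0,0],"turn":0},
  ],
  squeeze=35,
)

```text
time: 6.4
position: [0.5491, 0.0955, 0.0516]
orientation: [[0.002, 0.0, 1.0], [0.0, 1.0, -0.0], [-1.0, 0.0, 0.002]]
ft_force: [0.1, -0.7, -1.1]
gripper_width: 0.0598
```

```bash
python3 - <<'E'
from h import *
for n in("side",):
    im=optics.get_image(n); cv2.imwrite("pics/s2.png",cv2.resize(im[120:345,150:360,::-1],(560,600),interpolation=cv2.INTER_CUBIC))
E
```

```text
(no output)
```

View pics/s2.png

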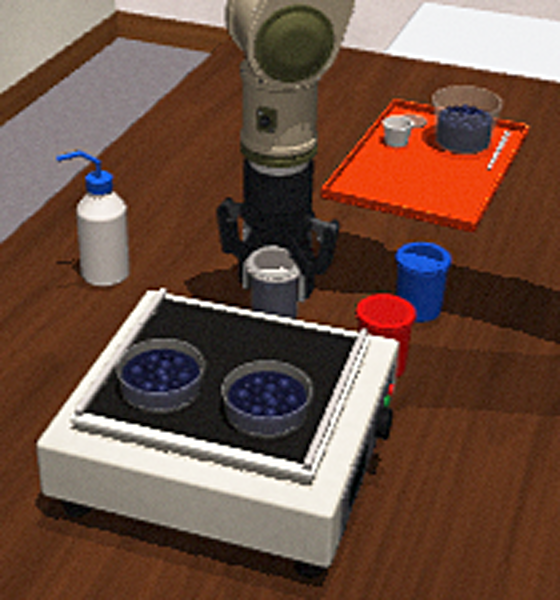

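>>> play_rows(
  rows=[
    {"linear":[-0.9,0,0],"turn":0},
    {"linear":[-0.95,0,0],"turn":0},
    {"linear":[-0.95,-0.1,-0.1],"turn":0},
    {"linear":[-0.95,-0.3,-0.2],"turn":0},
    {"linear":[-0.95,-0.6,-0.2],"turn":0},
  ],
)

```text
time: 7.08
position: [0.5356, 0.0707, 0.1685]
orientation: [[-0.001, -0.001, 1.0], [0.0, 1.0, 0.001], [-1.0, 0.0, -0.001]]
ft_force: [-0.1, -0.4, -2.0]
gripper_width: 0.0597
```

```bash
python3 plan.py .489 -.300 .16 0
```

```text
t 7.075 pos [0.5356 0.0707 0.1685] zang 0.07 F [-0.1085 -0.4415 -1.9954] w 0.0597
{"linear": [0.02, -0.99, -0.13], "turn": 0.0}
{"linear": [0.02, -0.99, -0.13], "turn": 0.0}
{"linear": [0.02, -0.99, -0.13], "turn": 0.0}
{"linear": [0.02, -0.99, -0.13], "turn": 0.0}
{"linear": [0.02, -0.99, -0.13], "turn": 0.0}
--
{"linear": [0.02, -0.99, -0.13], "turn": 0.0}
{"linear": [0.02, -0.99, -0.12], "turn": 0.0}
{"linear": [0.02, -0.99, -0.12], "turn": 0.0}
{"linear": [0.02, -0.99, -0.12], "turn": 0.0}
{"linear": [0.02, -0.99, -0.12], "turn": 0.0}
--
{"linear": [0.02, -0.99, -0.12], "turn": 0.0}
{"linear": [0.02, -0.99, -0.12], "turn": 0.0}
{"linear": [0.02, -0.99, -0.12], "turn": 0.0}
{"linear": [0.02, -0.99, -0.12], "turn": 0.0}
{"linear": [0.02, -0.99, -0.12], "turn": 0.0}
```

>>> play_rows(
  rows=[
    {"linear":[0,-0.7,-0.13],"turn":0},
    {"linear":[0,-0.99,-0.13],"turn":0},
    {"linear":[0.02,-0.99,-0.13],"turn":0},
    {"linear":[0.02,-0.99,-0.13],"turn":0},
    {"linear":[0.02,-0.99,-0.13],"turn":0},
  ],
)

```text
time: 7.7
position: [0.519, -0.0476, 0.1652]
orientation: [[-0.002, 0.0, 1.0], [-0.0, 1.0, -0.0], [-1.0, -0.0, -0.002]]
ft_force: [0.5, -0.3, -1.7]
gripper_width: 0.0597
```

>>> play_rows(
  rows=[
    {"linear":[0.02,-0.99,-0.13],"turn":0},
    {"linear":[0.02,-0.99,-0.12],"turn":0},
    {"linear":[0.02,-0.99,-0.12],"turn":0},
    {"linear":[0.02,-0.99,-0.12],"turn":0},
    {"linear":[0.02,-0.99,-0.12],"turn":0},
  ],
)

```text
time: 8.32
position: [0.5036, -0.1711, 0.1627]
orientation: [[-0.002, 0.0, 1.0], [0.0, 1.0, -0.0], [-1.0, 0.0, -0.002]]
ft_force: [0.5, -0.9, -1.8]
gripper_width: 0.0592
```

>>> play_rows(
  rows=[
    {"linear":[0.02,-0.99,-0.12],"turn":0},
    {"linear":[0.02,-0.99,-0.12],"turn":0},
    {"linear":[0.02,-0.99,-0.12],"turn":0},
    {"linear":[0.02,-0.8,-0.12],"turn":0},
    {"linear":[0.02,-0.4,-0.1],"turn":0},
  ],
)

```text
time: 8.95
position: [0.4893, -0.2754, 0.1607]
orientation: [[-0.001, 0.001, 1.0], [0.0, 1.0, -0.001], [-1.0, 0.0, -0.001]]
ft_force: [0.1, 0.6, -1.5]
gripper_width: 0.0595
```

```bash
python3 plan.py .489 -.300 .04 0
```

```text
t 8.95 pos [ 0.4893 -0.2754  0.1607] zang -0.08 F [ 0.1331  0.6336 -1.5046] w 0.0595
{"linear": [0.97, -0.2, -0.0], "turn": -0.0}
{"linear": [0.97, -0.2, -0.0], "turn": -0.0}
{"linear": [0.97, -0.2, -0.0], "turn": -0.0}
{"linear": [0.97, -0.2, -0.0], "turn": -0.0}
{"linear": [0.97, -0.2, -0.0], "turn": -0.0}
```

>>> play_rows(
  rows=[
    {"linear":[0.95,-0.4,0],"turn":0},
    {"linear":[0.95,-0.3,0],"turn":0},
    {"linear":[0.95,-0.2,0],"turn":0},
    {"linear":[0.95,0,0],"turn":0},
    {"linear":[0.8,0,0],"turn":0},
  ],
)

```text
time: 9.57
position: [0.49, -0.2961, 0.0454]
orientation: [[-0.0, -0.001, 1.0], [0.001, 1.0, 0.001], [-1.0, 0.001, -0.0]]
ft_force: [0.2, -0.2, -2.8]
gripper_width: 0.0595
```

>>> play_rows(
  rows=[
    {"linear":[0.2,0,0],"turn":0},
    {"linear":[0,0,0],"turn":0},
  ],
)

```text
time: 9.82
position: [0.4901, -0.2963, 0.0415]
orientation: [[-0.0, -0.001, 1.0], [0.0, 1.0, 0.001], [-1.0, 0.0, -0.0]]
ft_force: [-0.2, 0.5, -2.3]
gripper_width: 0.0596
```

```bash
python3 - <<'E'
from h import *
im=optics.get_image("side"); cv2.imwrite("pics/s3.png",cv2.resize(im[80:230,220:370,::-1],(600,600),interpolation=cv2.INTER_CUBIC))
E
```

```text
(no output)
```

View pics/s3.png

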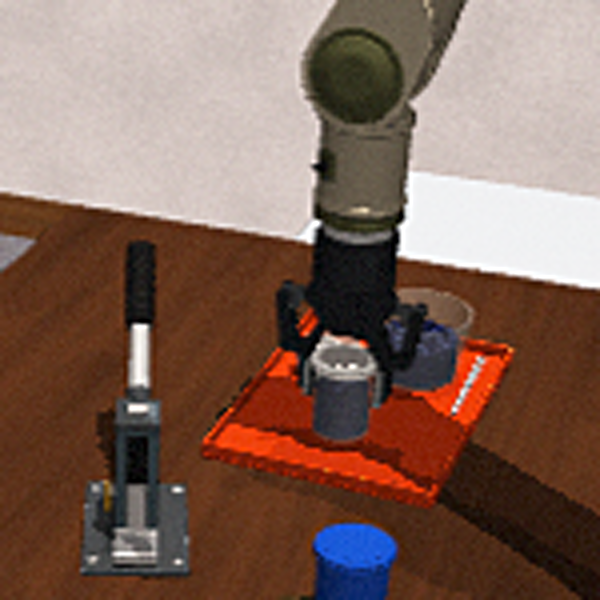

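The tub hangs upright in the jaws at about (342,390), over the free part of the tray. I'll lower it gently.

>>> play_rows(
  rows=[
    {"linear":[0.16,0,0],"turn":0},
    {"linear":[0.12,0,0],"turn":0},
    {"linear":[0.08,0,0],"turn":0},
    {"linear":[0,0,0],"turn":0},
  ],
)

```text
time: 10.38
position: [0.49, -0.2966, 0.0324]
orientation: [[-0.0, -0.0, 1.0], [0.0, 1.0, 0.0], [-1.0, 0.0, -0.0]]
ft_force: [0.3, -0.8, -2.5]
gripper_width: 0.0593
```

>>> play_rows(
  rows=[
    {"linear":[0.06,0,0],"turn":0},
    {"linear":[0.05,0,0],"turn":0},
    {"linear":[0,0,0],"turn":0},
  ],
)

```text
time: 10.75
position: [0.4901, -0.2973, 0.0302]
orientation: [[0.0, 0.0, 1.0], [-0.001, 1.0, -0.0], [-1.0, -0.001, 0.0]]
ft_force: [-1.7, -1.1, 4.3]
gripper_width: 0.0591
```

Contact: the force is now pushing up at +4.3 N. I'll release and retreat.

>>> play_rows(
  rows=[
    {"linear":[0,0,0],"turn":0},
    {"linear":[0,0,0],"turn":0},
    {"linear":[0,0,0],"turn":0},
    {"linear":[0,0,0],"turn":0},
  ],
  hand=85,
)

```text
time: 11.25
position: [0.4901, -0.2966, 0.0297]
orientation: [[-0.0, -0.0, 1.0], [0.0, 1.0, 0.0], [-1.0, 0.0, -0.0]]
ft_force: [0.0, 0.2, -0.2]
gripper_width: 0.085
```

>>> play_rows(
  rows=[
    {"linear":[-0.3,0,0],"turn":0},
    {"linear":[-0.8,0,0],"turn":0},
    {"linear":[-0.95,0,0],"turn":0},
    {"linear":[-0.95,0,0],"turn":0},
    {"linear":[-0.95,0,0],"turn":0},
  ],
)

```text
time: 11.88
position: [0.49, -0.2966, 0.1298]
orientation: [[0.0, -0.0, 1.0], [-0.0, 1.0, 0.0], [-1.0, -0.0, 0.0]]
ft_force: [-0.7, -0.1, -0.2]
gripper_width: 0.085
```

>>> play_rows(
  rows=[
    {"linear":[-0.95,0.2,0],"turn":-0.05},
    {"linear":[-0.95,0.5,0.2],"turn":-0.05},
    {"linear":[-0.6,0.8,0.4],"turn":-0.05},
    {"linear":[0,0.9,0.5],"turn":-0.05},
  ],
)

```text
time: 12.38
position: [0.5123, -0.2327, 0.1921]
orientation: [[0.002, -0.201, 0.98], [-0.001, 0.98, 0.201], [-1.0, -0.001, 0.002]]
ft_force: [0.1, 1.0, -0.2]
gripper_width: 0.085
```

```bash
python3 - <<'E'
from h import *
im=optics.get_image("side"); cv2.imwrite("pics/s4.png",cv2.resize(im[80:230,220:370,::-1],(600,600),interpolation=cv2.INTER_CUBIC))
im=optics.get_image("top"); cv2.imwrite("pics/t4.png",cv2.resize(im[110:270,200:430,::-1],(805//1-5,556),interpolation=cv2.INTER_CUBIC))
E
python3 plan.py .611 -.072 .18 20.5
```

```text
t 12.475 pos [ 0.5128 -0.2296  0.1909] zang 11.86 F [ 0.9894 -0.5453  0.1423] w 0.0851
{"linear": [0.07, 0.89, 0.86], "turn": -0.025}
{"linear": [0.07, 0.87, 0.88], "turn": -0.025}
{"linear": [0.07, 0.85, 0.9], "turn": -0.025}
{"linear": [0.07, 0.83, 0.92], "turn": -0.025}
{"linear": [0.07, 0.8, 0.94], "turn": -0.025}
--
{"linear": [0.07, 0.78, 0.96], "turn": -0.025}
```

View pics/s4.png

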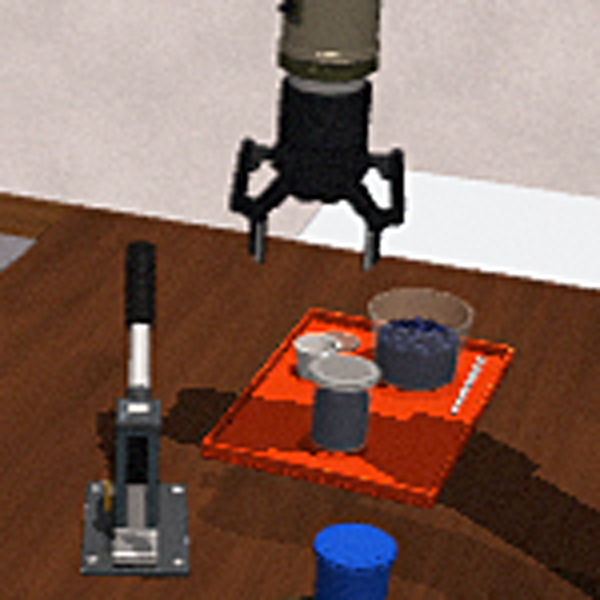

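View pics/t4.png

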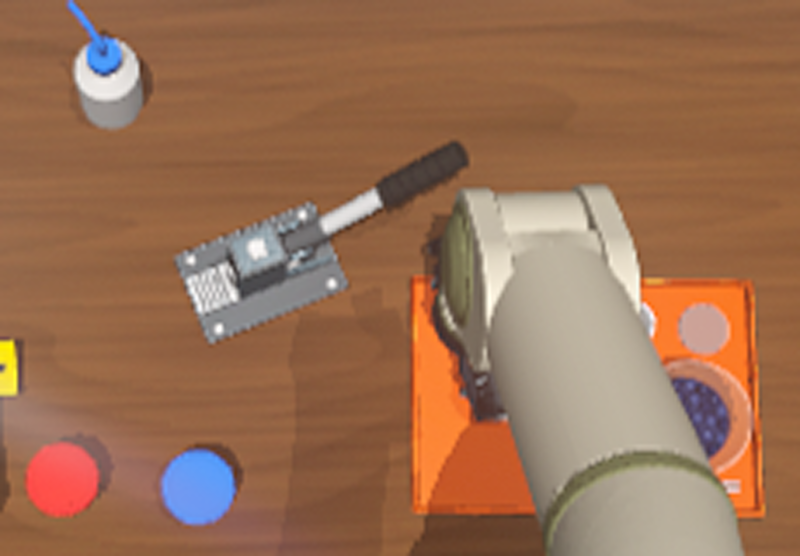

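The tub stands upright on the tray at (340,400) in the side crop. Next is the hover above the jack housing.

>>> play_rows(
  rows=[
    {"linear":[0,0.89,0.86],"turn":-0.025},
    {"linear":[0,0.87,0.88],"turn":-0.025},
    {"linear":[0,0.85,0.9],"turn":-0.025},
    {"linear":[0,0.83,0.92],"turn":-0.025},
    {"linear":[0,0.8,0.94],"turn":-0.025},
  ],
)

```text
time: 13.1
position: [0.5942, -0.1018, 0.1897]
orientation: [[-0.002, -0.321, 0.947], [0.0, 0.947, 0.321], [-1.0, 0.001, -0.002]]
ft_force: [-0.4, 0.5, 0.8]
gripper_width: 0.085
```

>>> play_rows(
  rows=[
    {"linear":[0,0.78,0.96],"turn":-0.025},
    {"linear":[0,0,0],"turn":0},
  ],
)

```text
time: 13.35
position: [0.6114, -0.0736, 0.1899]
orientation: [[-0.001, -0.347, 0.938], [0.002, 0.938, 0.347], [-1.0, 0.002, -0.0]]
ft_force: [0.3, 0.1, -0.2]
gripper_width: 0.0849
```

```bash
python3 - <<'E'
from h import *
B=(220,80)
for p in [(82,572),(190,572)]: print(ray("side",uz(p,B),.006))
# side image: predicted housing top corners for the estimate vs view
o=np.array([.6117,-.072]);a=np.radians(110.5);u=np.array([np.cos(a),np.sin(a)]);v=np.array([-u[1],u[0]])
for n in("side",):
  for dx,dy,z in [(.064,.045,.006),(.064,-.045,.006),(.022,.018,.122),(.022,-.018,.122),(-.022,.018,.122),(-.022,-.018,.122)]:
    q=proj(n,np.r_[o+dx*u+dy*v,z]); print(dx,dy,(q-np.array(B))*4)
E
python3 plan.py .6117 -.072 .08 20.5
```

```text
[0.6276 0.0079 0.006 ]
[ 0.5447 -0.0261  0.006 ]
0.064 0.045 [186.4493 568.8316]
0.064 -0.045 [ 78.1697 566.9212]
0.022 0.018 [156.9052 421.6692]
0.022 -0.018 [112.9106 420.903 ]
-0.022 0.018 [156.7114 396.2408]
-0.022 -0.018 [113.8598 395.4962]
t 13.35 pos [ 0.6114 -0.0736  0.1899] zang 20.33 F [ 0.2914  0.1364 -0.2199] w 0.0849
{"linear": [0.88, 0.01, 0.01], "turn": -0.001}
{"linear": [0.88, 0.01, 0.01], "turn": -0.001}
{"linear": [0.88, 0.01, 0.01], "turn": -0.001}
{"linear": [0.88, 0.01, 0.01], "turn": -0.001}
{"linear": [0.88, 0.01, 0.01], "turn": -0.001}
```

>>> play_rows(
  rows=[
    {"linear":[0.88,0.03,0],"turn":0},
    {"linear":[0.88,0.03,0],"turn":0},
    {"linear":[0.88,0.03,0],"turn":0},
    {"linear":[0.88,0,0],"turn":0},
    {"linear":[0.88,0,0],"turn":0},
  ],
)

```text
time: 13.98
position: [0.6089, -0.0757, 0.0794]
orientation: [[-0.002, -0.342, 0.94], [-0.001, 0.94, 0.342], [-1.0, 0.0, -0.002]]
ft_force: [0.4, 0.3, -0.5]
gripper_width: 0.0851
```

>>> play_rows(
  rows=[
    {"linear":[0,0,0],"turn":0},
    {"linear":[0,0,0],"turn":0},
    {"linear":[0,0,0],"turn":0},
    {"linear":[0,0,0],"turn":0},
  ],
  hand=25,
  squeeze=60,
)

```text
time: 14.48
position: [0.611, -0.0749, 0.082]
orientation: [[0.002, -0.343, 0.939], [0.0, 0.939, 0.343], [-1.0, -0.001, 0.002]]
ft_force: [2.3, 0.6, 1.9]
gripper_width: 0.0356
```

>>> play_rows(
  rows=[
    {"linear":[0,0,0],"turn":0},
    {"linear":[0,0,0],"turn":0},
  ],
)

```text
time: 14.72
position: [0.6111, -0.0749, 0.082]
orientation: [[0.002, -0.343, 0.939], [-0.0, 0.939, 0.343], [-1.0, -0.001, 0.002]]
ft_force: [3.4, 0.6, 6.9]
gripper_width: 0.0357
```

```bash
python3 - <<'E'
from h import *
im=optics.get_image("side"); cv2.imwrite("pics/s5.png",cv2.resize(im[80:230,220:370,::-1],(600,600),interpolation=cv2.INTER_CUBIC))
E
python3 plan.py .528 .122 .08 3.3 | head -1
```

```text
t 14.775 pos [ 0.6111 -0.0749  0.082 ] zang 20.06 F [3.8397 0.372  6.6518] w 0.035
```

View pics/s5.png

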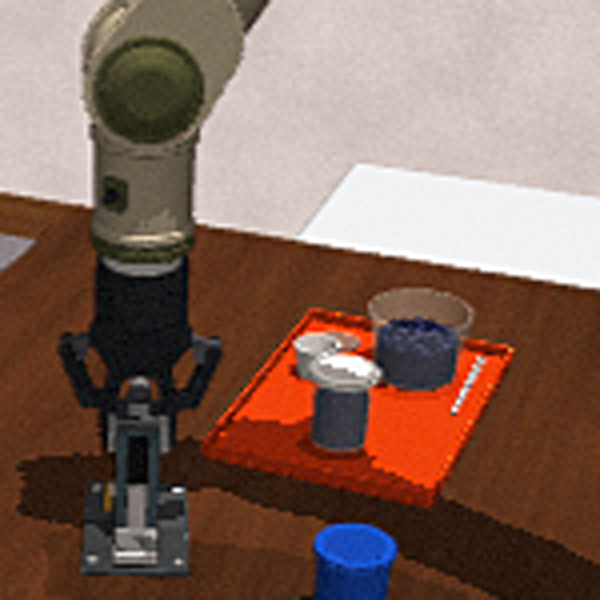

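The housing is gripped at 35.7 mm against 36 mm expected. I'll lift it and carry it to the approach pose.

>>> play_rows(
  rows=[
    {"linear":[-0.3,0,0],"turn":0},
    {"linear":[-0.5,0,0],"turn":0},
    {"linear":[-0.4,0,0],"turn":0},
    {"linear":[0,0,0],"turn":0},
  ],
)

```text
time: 15.28
position: [0.6103, -0.0752, 0.1119]
orientation: [[0.001, -0.343, 0.939], [-0.0, 0.939, 0.343], [-1.0, -0.001, 0.001]]
ft_force: [0.6, -0.4, -9.8]
gripper_width: 0.0353
```

```bash
python3 plan.py .5315 .062 .108 3.3; python3 - <<'E'
from h import *
im=optics.get_image("side"); cv2.imwrite("pics/s6.png",cv2.resize(im[80:230,220:370,::-1],(600,600),interpolation=cv2.INTER_CUBIC))
E
```

```text
t 15.275 pos [ 0.6103 -0.0752  0.1119] zang 20.04 F [ 0.5934 -0.3916 -9.8437] w 0.0353
{"linear": [0.02, 0.89, -0.15], "turn": 0.042}
{"linear": [0.02, 0.88, -0.19], "turn": 0.042}
{"linear": [0.02, 0.87, -0.23], "turn": 0.042}
{"linear": [0.02, 0.86, -0.26], "turn": 0.042}
{"linear": [0.02, 0.85, -0.3], "turn": 0.042}
--
{"linear": [0.02, 0.84, -0.34], "turn": 0.042}
{"linear": [0.02, 0.82, -0.37], "turn": 0.042}
```

View pics/s6.png

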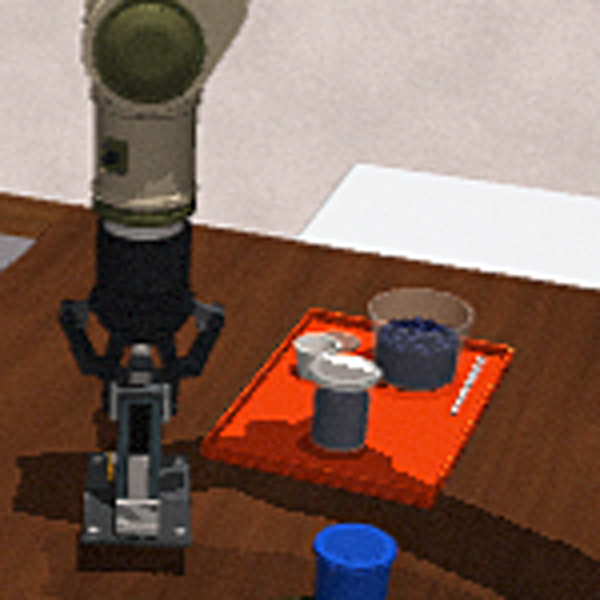

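The jack is off the bench and level, with 9.8 N on the wrist. I'll carry it over.

>>> play_rows(
  rows=[
    {"linear":[0.02,0.5,-0.08],"turn":0.03},
    {"linear":[0.02,0.8,-0.15],"turn":0.042},
    {"linear":[0.02,0.88,-0.19],"turn":0.042},
    {"linear":[0.02,0.87,-0.24],"turn":0.042},
    {"linear":[0.02,0.86,-0.28],"turn":0.042},
  ],
)

```text
time: 15.95
position: [0.5608, 0.0138, 0.1082]
orientation: [[-0.001, -0.15, 0.989], [0.0, 0.989, 0.15], [-1.0, 0.0, -0.001]]
ft_force: [0.1, 0.4, -9.6]
gripper_width: 0.0357
```

>>> play_rows(
  rows=[
    {"linear":[0.02,0.84,-0.32],"turn":0.042},
    {"linear":[0.02,0.7,-0.32],"turn":0.042},
    {"linear":[0,0.4,-0.2],"turn":0.01},
    {"linear":[0,0.1,-0.05],"turn":0},
    {"linear":[0,0,0],"turn":0},
  ],
)

```text
time: 16.58
position: [0.5337, 0.0609, 0.1075]
orientation: [[0.0, -0.058, 0.998], [-0.0, 0.998, 0.058], [-1.0, -0.0, 0.0]]
ft_force: [-0.3, -1.0, -9.8]
gripper_width: 0.035
```

```bash
python3 plan.py .5315 .062 .085 3.3; python3 - <<'E'
from h import *
im=optics.get_image("side"); cv2.imwrite("pics/s7.png",cv2.resize(im[150:300,190:340,::-1],(600,600),interpolation=cv2.INTER_CUBIC))
im=optics.get_image("top"); cv2.imwrite("pics/t7.png",cv2.resize(im[140:290,95:295,::-1],(800,600),interpolation=cv2.INTER_CUBIC))
E
```

```text
t 16.575 pos [0.5337 0.0609 0.1075] zang 3.33 F [-0.3377 -1.0054 -9.8206] w 0.035
{"linear": [0.9, 0.05, -0.08], "turn": 0.001}
```

View pics/s7.png

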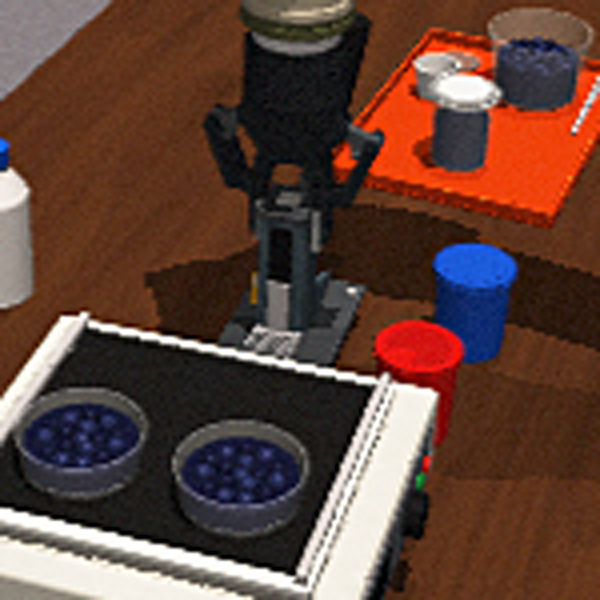

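View pics/t7.png

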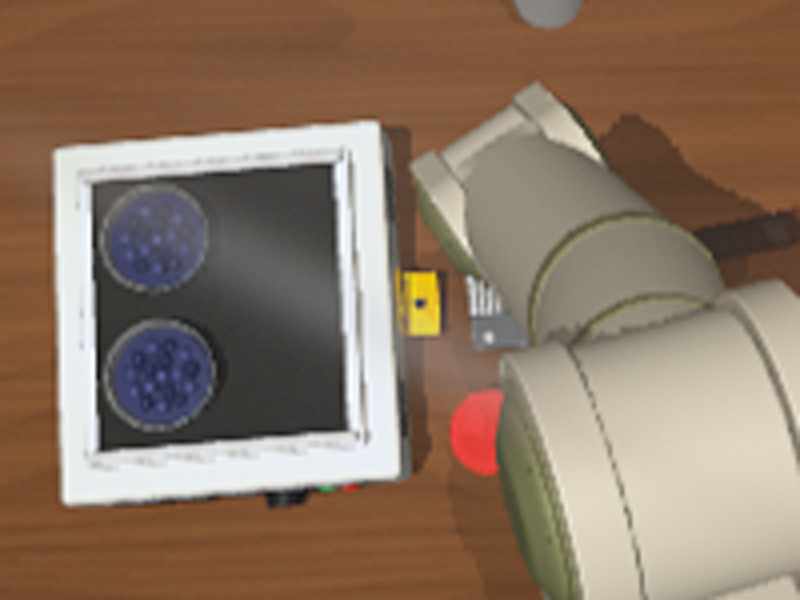

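```bash
python3 - <<'E'
from h import *
q=ray("top",uz((473,350),(95,140)),.0315);print(q)
q=ray("top",uz((469,300),(95,140)),.04);print("base/saddle edge",q)
a=np.radians(93.33);u=np.array([np.cos(a),np.sin(a)]);v=np.array([-u[1],u[0]]);t=np.array([.5337,.0609])
print("predicted corner if origin=tcp",t+.064*u+.045*v)
for dx,dy,z in[(.064,.045,.0315),(.064,-.045,.0315),(.062,.018,.0455),(.062,-.018,.0455)]:
  print(dx,dy,(proj("top",np.r_[t+dx*u+dy*v,z])-np.array((95,140)))*4)
E
python3 - <<'E'
import cv2
im=cv2.imread("pics/t7.png")[240:380,380:560]
cv2.imwrite("pics/t7z.png",cv2.resize(im,(720,560),interpolation=cv2.INTER_CUBIC))
E
```

```text
[0.4872 0.1252 0.0315]
base/saddle edge [0.5265 0.1272 0.04  ]
predicted corner if origin=tcp [0.4851 0.1222]
0.064 0.045 [475.3305 350.9995]
0.064 -0.045 [467.75  240.801]
0.062 0.018 [473.8467 315.2099]
0.062 -0.018 [470.783  270.7372]
```

View pics/t7z.png

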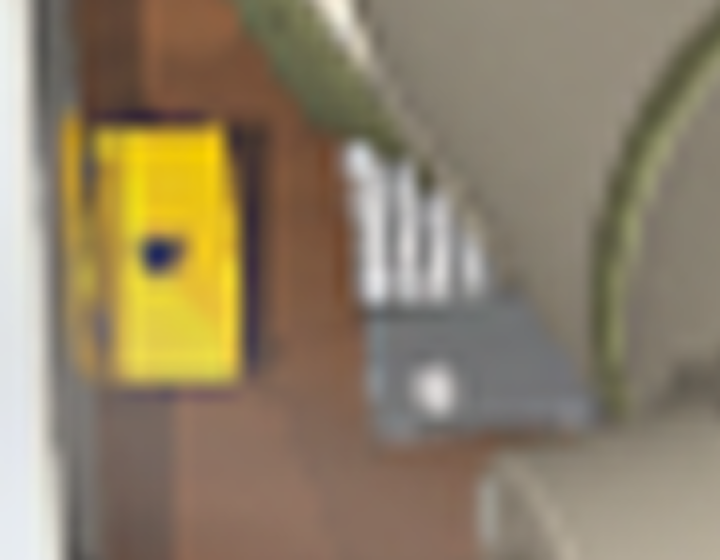

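The top view puts the jack origin about 1.5 mm ahead of the TCP and laterally aligned within 1 mm. The pad centre is at (.526,.1665). I'll lower to about 2 mm above the bench, then slide forward 60 mm with a -1.5 mm lateral shift.

>>> play_rows(
  rows=[
    {"linear":[0.4,0,-0.06],"turn":0},
    {"linear":[0.4,0,0],"turn":0},
    {"linear":[0.14,0,0],"turn":0},
    {"linear":[0,0,0],"turn":0},
  ],
)

```text
time: 17.18
position: [0.5317, 0.0613, 0.0835]
orientation: [[-0.001, -0.058, 0.998], [-0.0, 0.998, 0.058], [-1.0, -0.0, -0.001]]
ft_force: [0.1, 0.1, -9.8]
gripper_width: 0.0351
```

>>> play_rows(
  rows=[
    {"linear":[0,0.3,0],"turn":0},
    {"linear":[0,0.4,0],"turn":0},
    {"linear":[0,0.4,0],"turn":0},
    {"linear":[0,0.2,0],"turn":0},
    {"linear":[0,0,0],"turn":0},
  ],
)

```text
time: 17.8
position: [0.5299, 0.0943, 0.0841]
orientation: [[0.0, -0.059, 0.998], [0.0, 0.998, 0.059], [-1.0, 0.0, 0.0]]
ft_force: [1.3, 0.4, -9.1]
gripper_width: 0.0354
```

```bash
python3 plan.py .5287 .1211 .084 3.3; python3 - <<'E'
from h import *
im=optics.get_image("top"); cv2.imwrite("pics/t8.png",cv2.resize(im[195:235,180:235,::-1],(770,560),interpolation=cv2.INTER_CUBIC))
E
```

```text
t 17.8 pos [0.5299 0.0943 0.0841] zang 3.39 F [ 1.2696  0.352  -9.0909] w 0.0354
{"linear": [0.0, 0.54, 0.01], "turn": 0.001}
{"linear": [0.0, 0.54, 0.01], "turn": 0.001}
```

View pics/t8.png

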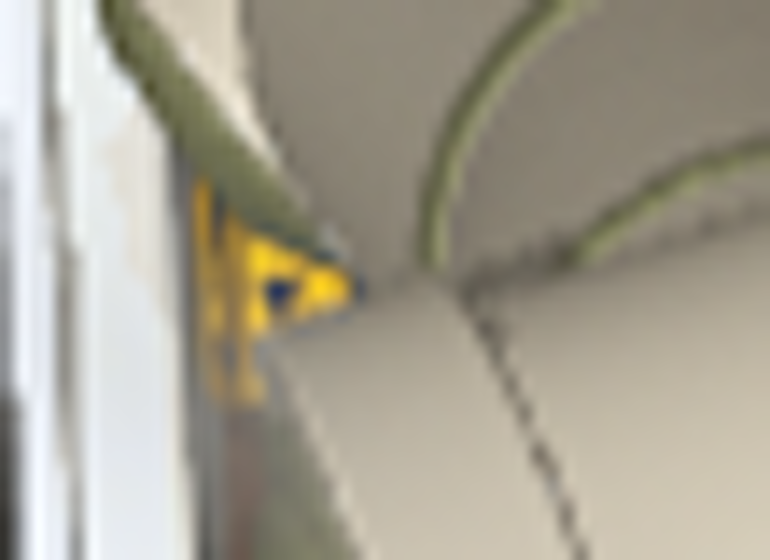

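>>> play_rows(
  rows=[
    {"linear":[0,0.3,0],"turn":0},
    {"linear":[0,0.4,0],"turn":0},
    {"linear":[0,0.25,0],"turn":0},
    {"linear":[0,0.1,0],"turn":0},
    {"linear":[0,0,0],"turn":0},
  ],
)

```text
time: 18.48
position: [0.5284, 0.1201, 0.084]
orientation: [[-0.0, -0.058, 0.998], [-0.0, 0.998, 0.058], [-1.0, -0.0, -0.0]]
ft_force: [0.3, -0.1, -9.4]
gripper_width: 0.0351
```

```bash
python3 plan.py .5287 .1211 .082 3.3; python3 - <<'E'
from h import *
im=optics.get_image("side"); cv2.imwrite("pics/s8.png",cv2.resize(im[150:300,190:340,::-1],(600,600),interpolation=cv2.INTER_CUBIC))
E
```

```text
t 18.475 pos [0.5284 0.1201 0.084 ] zang 3.35 F [ 0.2513 -0.0751 -9.425 ] w 0.0351
{"linear": [0.08, 0.04, 0.01], "turn": 0.001}
```

View pics/s8.png

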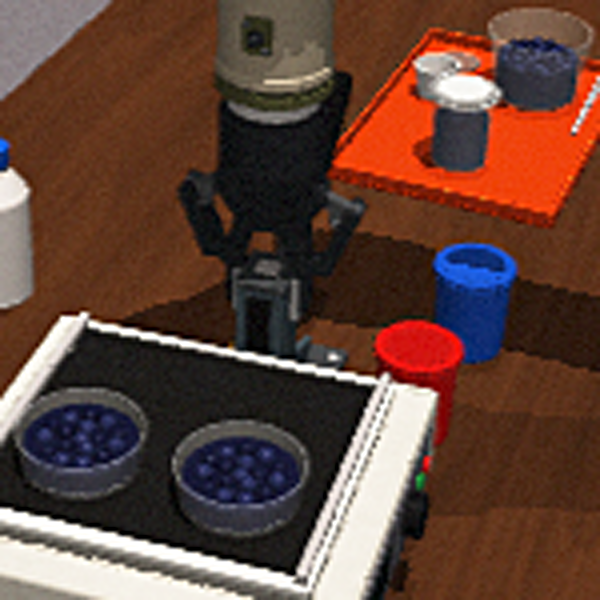

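>>> play_rows(
  rows=[
    {"linear":[0.03,0.04,0],"turn":0},
    {"linear":[0.06,0,0],"turn":0},
    {"linear":[0,0,0],"turn":0},
    {"linear":[0,0,0],"turn":0},
  ],
)

```text
time: 19.02
position: [0.5286, 0.1208, 0.0819]
orientation: [[0.0, -0.058, 0.998], [0.0, 0.998, 0.058], [-1.0, -0.0, 0.0]]
ft_force: [0.8, -0.0, -4.4]
gripper_width: 0.0353
```

>>> play_rows(
  rows=[
    {"linear":[0.02,0,0],"turn":0},
    {"linear":[0.01,0,0],"turn":0},
    {"linear":[0,0,0],"turn":0},
  ],
)

```text
time: 19.4
position: [0.5287, 0.1208, 0.0818]
orientation: [[0.001, -0.058, 0.998], [-0.0, 0.998, 0.058], [-1.0, -0.0, 0.001]]
ft_force: [-1.0, -1.3, 7.7]
gripper_width: 0.0355
```

>>> play_rows(
  rows=[
    {"linear":[0,0,0],"turn":0},
    {"linear":[0,0,0],"turn":0},
    {"linear":[0,0,0],"turn":0},
    {"linear":[0,0,0],"turn":0},
  ],
  hand=85,
)

```text
time: 19.9
position: [0.5285, 0.1209, 0.081]
orientation: [[0.0, -0.058, 0.998], [0.0, 0.998, 0.058], [-1.0, 0.0, 0.0]]
ft_force: [-0.1, 0.8, 0.6]
gripper_width: 0.085
```

>>> play_rows(
  rows=[
    {"linear":[-0.4,0,0],"turn":0},
    {"linear":[-0.8,0,0],"turn":0},
    {"linear":[-0.95,0,0],"turn":0},
    {"linear":[-0.95,0,0],"turn":0},
    {"linear":[-0.95,0,0],"turn":0},
  ],
)

```text
time: 20.52
position: [0.5283, 0.1209, 0.1837]
orientation: [[0.0, -0.058, 0.998], [0.0, 0.998, 0.058], [-1.0, 0.0, 0.0]]
ft_force: [0.8, -0.2, 0.3]
gripper_width: 0.0851
```

>>> play_rows(
  rows=[
    {"linear":[-0.95,0,0],"turn":0},
    {"linear":[-0.95,-0.3,0],"turn":0},
    {"linear":[-0.3,-0.95,0],"turn":0},
    {"linear":[0,-0.95,0],"turn":0},
    {"linear":[0,-0.95,0],"turn":0},
  ],
  hand=0,
)

```text
time: 21.15
position: [0.5329, 0.0416, 0.2382]
orientation: [[0.001, -0.058, 0.998], [-0.0, 0.998, 0.058], [-1.0, -0.0, 0.001]]
ft_force: [0.5, 0.0, -0.1]
gripper_width: -0.0001
```

```bash
python3 plan.py .5377 -.032 .20 3.3; python3 - <<'E'
from h import *
im=optics.get_image("side"); cv2.imwrite("pics/s9.png",cv2.resize(im[150:300,190:340,::-1],(600,600),interpolation=cv2.INTER_CUBIC))
im=optics.get_image("top"); cv2.imwrite("pics/t9.png",cv2.resize(im[140:290,95:295,::-1],(800,600),interpolation=cv2.INTER_CUBIC))
E
```

```text
t 21.15 pos [0.5329 0.0416 0.2382] zang 3.34 F [ 0.4767  0.0184 -0.0816] w -0.0001
{"linear": [0.51, -0.98, 0.01], "turn": 0.0}
{"linear": [0.51, -0.98, 0.01], "turn": 0.0}
{"linear": [0.51, -0.98, 0.01], "turn": 0.0}
```

View pics/s9.png

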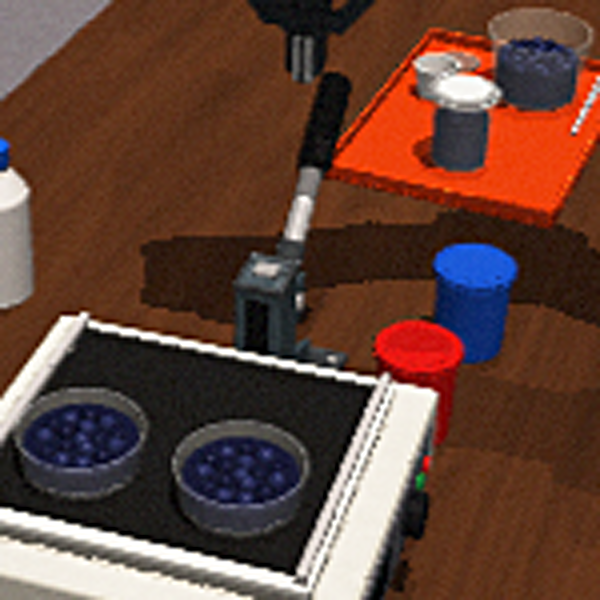

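View pics/t9.png

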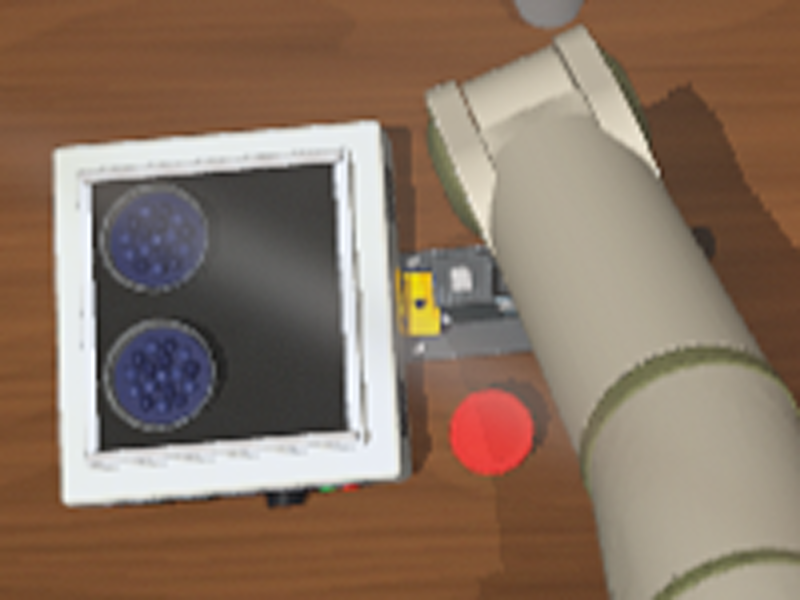

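```bash
python3 - <<'E'
from h import *
o=np.array([.5286,.1223]);a=np.radians(93.35);u=np.array([np.cos(a),np.sin(a)]);v=np.array([-u[1],u[0]])
for nm,dx,dy,z in[("corner-x",.064,.045,.006),("corner+x",.064,-.045,.006),("rack",0,0,.125),("H f -",.022,.018,.122),("H f +",.022,-.018,.122),("saddle c",.044,0,.02)]:
  print(nm,(proj("top",np.r_[o+dx*u+dy*v,z])-np.array((95,140)))*4, (proj("side",np.r_[o+dx*u+dy*v,z])-np.array((190,150)))*4)
im=cv2.imread("pics/t9.png")[230:370,380:560]
cv2.imwrite("pics/t9z.png",cv2.resize(im,(720,560),interpolation=cv2.INTER_CUBIC))
E
```

```text
corner-x [403.151  362.7917] [296.7223 460.0992]
corner+x [396.4425 254.225 ] [179.1472 434.7541]
rack [462.8275 279.9963] [266.6213 264.7223]
H f - [435.864  306.5133] [281.5462 288.7531]
H f + [432.8008 259.7154] [233.4588 279.6345]
saddle c [421.9938 303.8049] [246.0634 415.8503]
```

View pics/t9z.png

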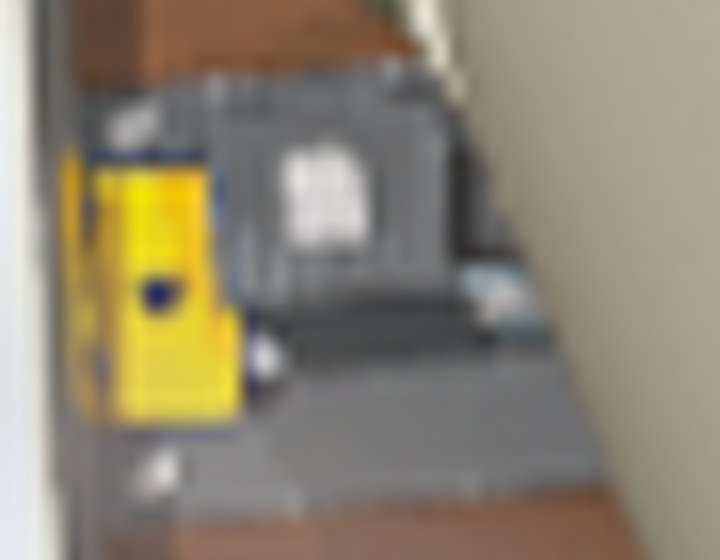

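The jack sits square: the rack top is at (461,279) against (463,280) predicted, and the saddle estimate is about (.526,.167), under the pad hole. Next, the closed fingers go above the grip.

>>> play_rows(
  rows=[
    {"linear":[0.3,-0.95,0.01],"turn":0},
    {"linear":[0.4,-0.95,0.01],"turn":0},
    {"linear":[0.5,-0.8,0],"turn":0},
    {"linear":[0.2,-0.1,0],"turn":0},
    {"linear":[0,0,0],"turn":0},
  ],
)

```text
time: 21.88
position: [0.5374, -0.0269, 0.202]
orientation: [[-0.001, -0.058, 0.998], [0.001, 0.998, 0.058], [-1.0, 0.001, -0.001]]
ft_force: [0.4, -0.4, -0.3]
gripper_width: 0.0002
```

```bash
python3 plan.py .5375 -.0289 .19 3.3; python3 - <<'E'
from h import *
im=optics.get_image("side"); cv2.imwrite("pics/s10.png",cv2.resize(im[120:270,190:340,::-1],(600,600),interpolation=cv2.INTER_CUBIC))
E
```

```text
t 21.875 pos [ 0.5374 -0.0269  0.202 ] zang 3.35 F [ 0.4468 -0.3943 -0.3228] w 0.0002
{"linear": [0.48, -0.08, 0.0], "turn": 0.001}
```

View pics/s10.png

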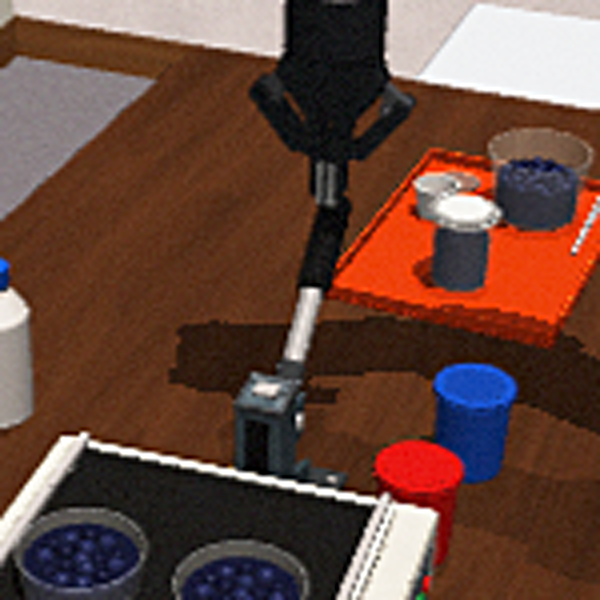

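```bash
python3 - <<'E'
from h import *
o=np.array([.5286,.1228]);a=np.radians(93.35);u=np.array([np.cos(a),np.sin(a)]);v=np.array([-u[1],u[0]])
for r in (.109,.15,.191):
  X=-.03-r*np.cos(.61);Z=.08+r*np.sin(.61)
  print(r,(proj("side",np.r_[o+X*u,Z])-np.array((190,120)))*4)
print((proj("side",[.5374,-.0269,.202])-np.array((190,120)))*4)
im=cv2.imread("pics/s10.png")[130:330,240:420]
cv2.imwrite("pics/s10z.png",cv2.resize(im,(540,600),interpolation=cv2.INTER_CUBIC))
E
```

```text
0.109 [312.4584 286.5261]
0.15 [325.2088 240.3662]
0.191 [337.667  195.2639]
[325.8272 200.9447]
```

View pics/s10z.png

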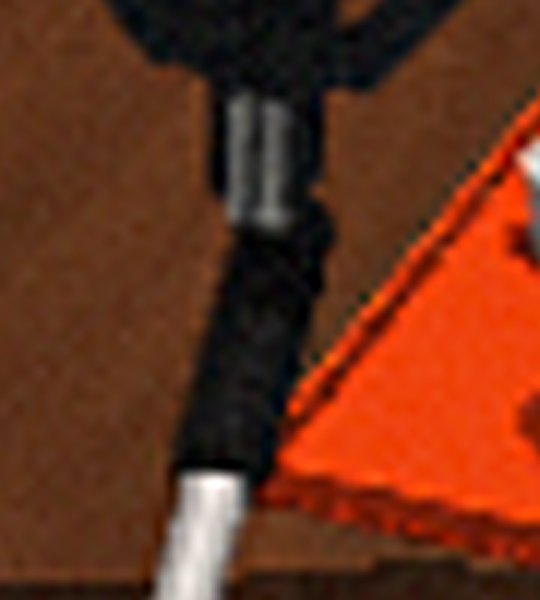

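>>> play_rows(
  rows=[
    {"linear":[0.3,-0.08,-0.04],"turn":0},
    {"linear":[0.2,0,0],"turn":0},
    {"linear":[0.2,0,0],"turn":0},
    {"linear":[0.2,0,0],"turn":0},
    {"linear":[0,0,0],"turn":0},
  ],
)

```text
time: 22.55
position: [0.5368, -0.0294, 0.1795]
orientation: [[0.0, -0.058, 0.998], [0.0, 0.998, 0.058], [-1.0, 0.0, 0.0]]
ft_force: [0.2, 0.4, 1.2]
gripper_width: 0.0006
```

Light contact at 1.2 N. First stroke.

>>> play_rows(
  rows=[
    {"linear":[0.4,-0.02,0],"turn":0},
    {"linear":[0.4,-0.06,0],"turn":0},
    {"linear":[0.4,-0.06,0],"turn":0},
    {"linear":[0,0,0],"turn":0},
  ],
)

```text
time: 23.05
position: [0.5366, -0.0332, 0.1488]
orientation: [[-0.001, -0.058, 0.998], [0.0, 0.998, 0.058], [-1.0, 0.0, -0.001]]
ft_force: [1.0, 0.3, 2.9]
gripper_width: 0.0003
```

```bash
python3 plan.py .5375 -.0289 .19 3.3|head -1; python3 - <<'E'
from h import *
im=optics.get_image("side"); cv2.imwrite("pics/s11.png",cv2.resize(im[120:270,190:340,::-1],(600,600),interpolation=cv2.INTER_CUBIC))
im=optics.get_image("top"); cv2.imwrite("pics/t11.png",cv2.resize(im[140:290,95:295,::-1],(800,600),interpolation=cv2.INTER_CUBIC))
E
```

```text
t 23.05 pos [ 0.5366 -0.0332  0.1488] zang 3.32 F [0.987  0.272  2.8667] w 0.0003
```

View pics/s11.png

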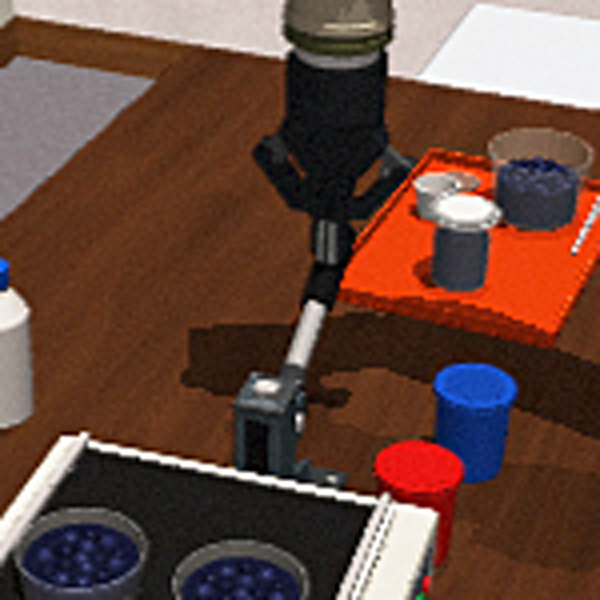

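View pics/t11.png

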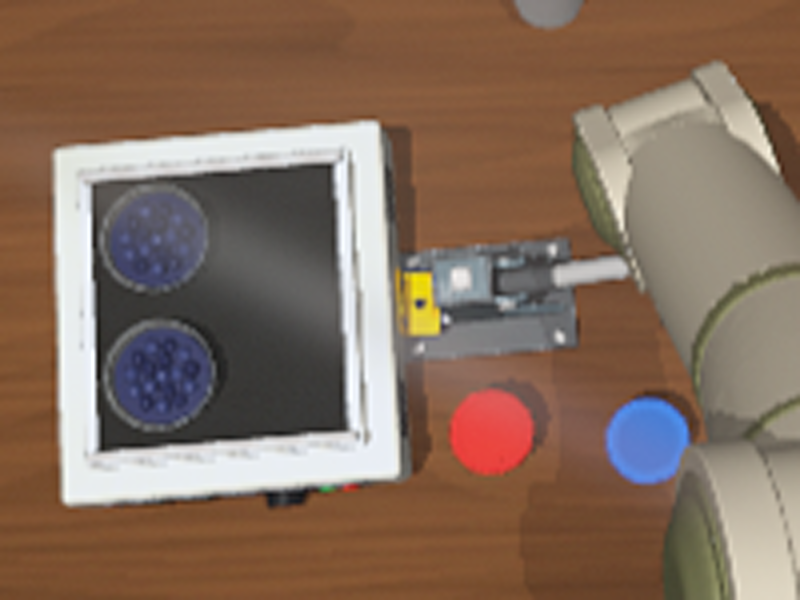

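```bash
python3 - <<'E'
from h import *
A=(95,140)
p=[ray("top",uz(q,A),.006)[:2] for q in [(568,238),(578,347)]]
print(p, np.degrees(np.arctan2(*(p[0]-p[1])[::-1])))
d=(p[0]+p[1])/2; 
for a in (93.3,):
  u=np.array([np.cos(np.radians(a)),np.sin(np.radians(a))]); print("origin from rear",d+.08*u,"saddle",d+.124*u)
print("rack",ray("top",uz((460,278.5),A),.125))
g=cv2.imread("pics/t11.png")[:,:,1].astype(float)
# sub-pixel edge fit of base long sides: columns 490..560
import numpy as np
o=np.array([.5286,.1228]);
for lo,hi in ((225,262),(335,365)):
  xs=[];ys=[]
  for c in range(500,560,2):
    col=cv2.GaussianBlur(g,(5,5),1.5)[lo:hi,c]; k=np.argmax(np.abs(np.diff(col))); xs.append(c);ys.append(lo+k+.5)
  m=np.polyfit(xs,ys,1); e=[ray("top",uz((x,np.polyval(m,x)),A),.006)[:2] for x in (500,560)]
  d=e[0]-e[1]; print("edge slope",m[0],"yaw",np.degrees(np.arctan2(d[1],d[0])), e, np.std(np.array(ys)-np.polyval(m,xs)))
E
```

```text
[array([0.5807, 0.0483]), array([0.4902, 0.0419])] 4.049823317273635
origin from rear [0.5308 0.125 ] saddle [0.5283 0.1689]
rack [0.531  0.1256 0.125 ]
edge slope -0.1408231368186873 yaw 96.51943687271638 [array([0.5651, 0.1047]), array([0.5708, 0.0551])] 4.701718038668447
edge slope -0.11924360400444824 yaw 95.25489299652 [array([0.487 , 0.1057]), array([0.4915, 0.0566])] 1.9325072071784284
```

The jack is still square, and in the same camera the saddle is within about 2 mm of the pad centre. Continuing the stroke.

>>> play_rows(
  rows=[
    {"linear":[0.5,-0.06,0],"turn":0},
    {"linear":[0.5,-0.06,0],"turn":0},
    {"linear":[0.5,-0.06,0],"turn":0},
    {"linear":[0.5,-0.06,0],"turn":0},
  ],
)

```text
time: 23.65
position: [0.5376, -0.0403, 0.1]
orientation: [[0.001, -0.057, 0.998], [-0.001, 0.998, 0.057], [-1.0, -0.001, 0.001]]
ft_force: [1.1, -4.8, 8.3]
gripper_width: 0.0002
```

>>> play_rows(
  rows=[
    {"linear":[0.3,-0.04,0],"turn":0},
    {"linear":[0.2,0,0],"turn":0},
    {"linear":[0.16,0,0],"turn":0},
    {"linear":[0,0,0],"turn":0},
  ],
)

```text
time: 24.15
position: [0.5377, -0.0416, 0.0837]
orientation: [[0.001, -0.057, 0.998], [-0.002, 0.998, 0.057], [-1.0, -0.002, 0.001]]
ft_force: [0.3, -4.6, 8.1]
gripper_width: 0.0001
```

>>> play_rows(
  rows=[
    {"linear":[0.1,-0.06,0],"turn":0},
    {"linear":[0.1,-0.06,0],"turn":0},
    {"linear":[0,0,0],"turn":0},
  ],
)

```text
time: 24.52
position: [0.5379, -0.042, 0.0799]
orientation: [[0.002, -0.059, 0.998], [0.001, 0.998, 0.059], [-1.0, 0.001, 0.002]]
ft_force: [-3.6, 4.3, 23.6]
gripper_width: -0.0001
```

```bash
python3 - <<'E'
from h import *
im=optics.get_image("side"); cv2.imwrite("pics/s12.png",cv2.resize(im[120:345,150:360,::-1],(560,600),interpolation=cv2.INTER_CUBIC))
E
```

```text
(no output)
```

View pics/s12.png

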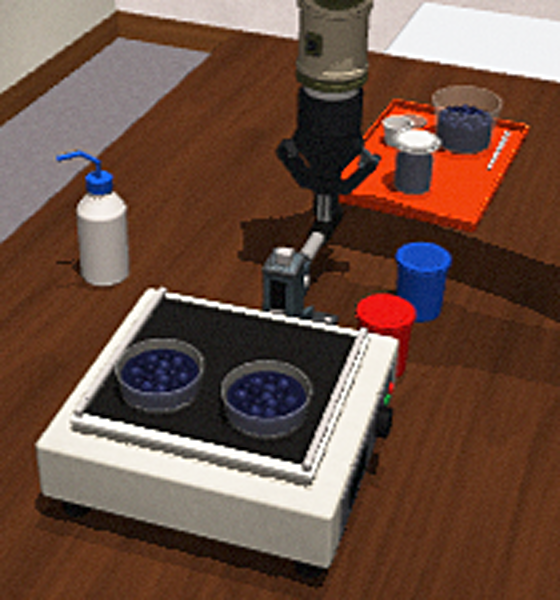

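That is the hard stop: 23.6 N at z=.080, with the rack visibly raised. I'll let the handle come right up.

>>> play_rows(
  rows=[
    {"linear":[-0.4,0.1,0],"turn":0},
    {"linear":[-0.9,0.1,0],"turn":0},
    {"linear":[-0.95,0.1,0],"turn":0},
    {"linear":[-0.95,0.1,0],"turn":0},
    {"linear":[-0.95,0.1,0],"turn":0},
  ],
)

```text
time: 25.2
position: [0.5363, -0.03, 0.1828]
orientation: [[-0.0, -0.058, 0.998], [0.001, 0.998, 0.058], [-1.0, 0.001, -0.0]]
ft_force: [1.0, 2.0, 0.9]
gripper_width: -0.0002
```

>>> play_rows(
  rows=[
    {"linear":[-0.7,0,0],"turn":0},
    {"linear":[0,0,0],"turn":0},
    {"linear":[0,0,0],"turn":0},
  ],
)

```text
time: 25.58
position: [0.5362, -0.0308, 0.1988]
orientation: [[-0.001, -0.058, 0.998], [-0.0, 0.998, 0.058], [-1.0, -0.0, -0.001]]
ft_force: [-0.6, -0.9, -0.3]
gripper_width: -0.0001
```

```bash
python3 - <<'E'
from h import *
im=optics.get_image("side"); cv2.imwrite("pics/s13.png",cv2.resize(im[120:270,190:340,::-1],(600,600),interpolation=cv2.INTER_CUBIC))
im=optics.get_image("top"); cv2.imwrite("pics/t13.png",cv2.resize(im[140:290,95:295,::-1],(800,600),interpolation=cv2.INTER_CUBIC))
E
```

```text
(no output)
```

View pics/s13.png

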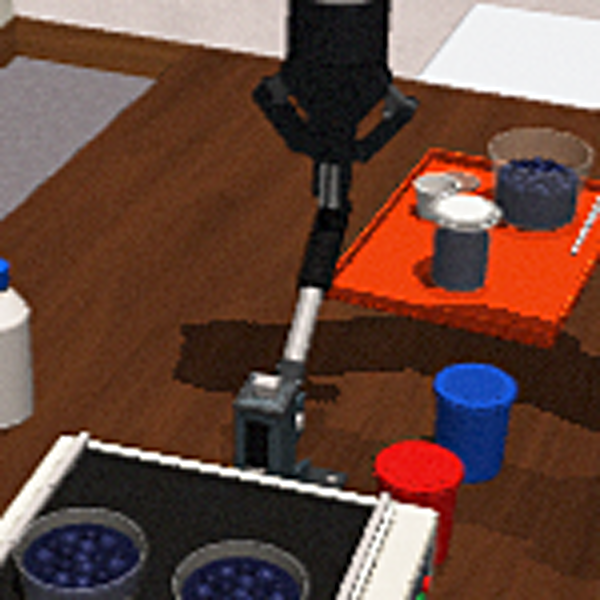

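View pics/t13.png

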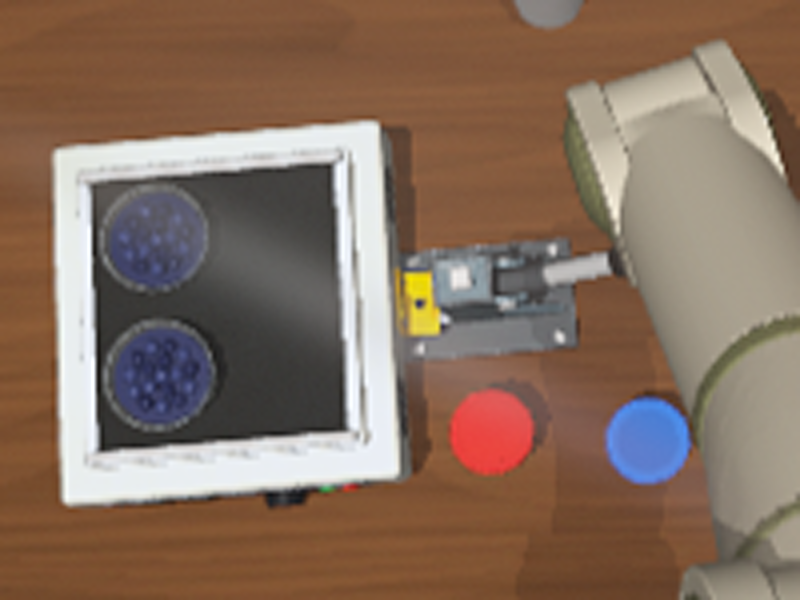

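Nothing has shifted and the handle is fully up. Second stroke.

>>> play_rows(
  rows=[
    {"linear":[0.7,0,0],"turn":0},
    {"linear":[0.6,-0.05,0],"turn":0},
    {"linear":[0.6,-0.1,0],"turn":0},
    {"linear":[0.6,-0.1,0],"turn":0},
    {"linear":[0.6,-0.1,0],"turn":0},
  ],
)

```text
time: 26.3
position: [0.5378, -0.0402, 0.1215]
orientation: [[0.001, -0.057, 0.998], [-0.001, 0.998, 0.057], [-1.0, -0.001, 0.001]]
ft_force: [0.1, -2.2, 9.3]
gripper_width: 0.0002
```

>>> play_rows(
  rows=[
    {"linear":[0.5,-0.1,0],"turn":0},
    {"linear":[0.5,-0.08,0],"turn":0},
    {"linear":[0.3,-0.05,0],"turn":0},
    {"linear":[0.2,0,0],"turn":0},
    {"linear":[0,0,0],"turn":0},
  ],
)

```text
time: 26.92
position: [0.5381, -0.0458, 0.084]
orientation: [[0.0, -0.057, 0.998], [-0.001, 0.998, 0.057], [-1.0, -0.001, 0.0]]
ft_force: [1.2, -2.5, 8.9]
gripper_width: -0.0
```

>>> play_rows(
  rows=[
    {"linear":[0.1,-0.02,0],"turn":0},
    {"linear":[0.1,-0.02,0],"turn":0},
    {"linear":[0,0,0],"turn":0},
  ],
)

```text
time: 27.3
position: [0.5382, -0.046, 0.0799]
orientation: [[0.001, -0.058, 0.998], [-0.0, 0.998, 0.058], [-1.0, -0.0, 0.001]]
ft_force: [-2.2, -0.1, 17.2]
gripper_width: -0.0
```

The stop is reached again (17 N, z=.080). I'll raise fully and look before the third stroke.

>>> play_rows(
  rows=[
    {"linear":[-0.4,0.1,0],"turn":0},
    {"linear":[-0.9,0.14,0],"turn":0},
    {"linear":[-0.95,0.14,0],"turn":0},
    {"linear":[-0.95,0.14,0],"turn":0},
    {"linear":[-0.95,0.12,0],"turn":0},
  ],
)

```text
time: 27.92
position: [0.5362, -0.0296, 0.1831]
orientation: [[-0.001, -0.058, 0.998], [0.001, 0.998, 0.058], [-1.0, 0.001, -0.001]]
ft_force: [0.2, 2.2, 0.6]
gripper_width: 0.0001
```

>>> play_rows(
  rows=[
    {"linear":[-0.65,0,-0.02],"turn":0},
    {"linear":[0,0,0],"turn":0},
    {"linear":[0,0,0],"turn":0},
  ],
)

```text
time: 28.3
position: [0.5357, -0.0307, 0.1986]
orientation: [[-0.001, -0.057, 0.998], [-0.0, 0.998, 0.057], [-1.0, -0.0, -0.001]]
ft_force: [-0.3, -0.2, -1.0]
gripper_width: -0.0003
```

```bash
python3 - <<'E'
from h import *
im=optics.get_image("side"); cv2.imwrite("pics/s14.png",cv2.resize(im[120:345,150:360,::-1],(560,600),interpolation=cv2.INTER_CUBIC))
im=optics.get_image("top"); cv2.imwrite("pics/t14.png",cv2.resize(im[140:290,95:295,::-1],(800,600),interpolation=cv2.INTER_CUBIC))
E
```

```text
(no output)
```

View pics/s14.png

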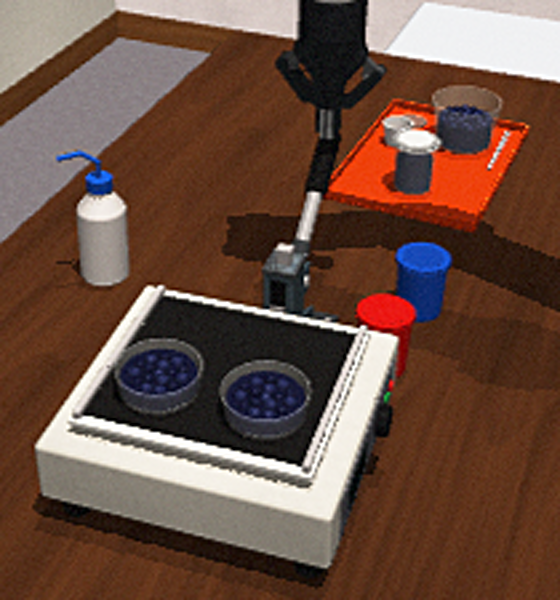

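View pics/t14.png

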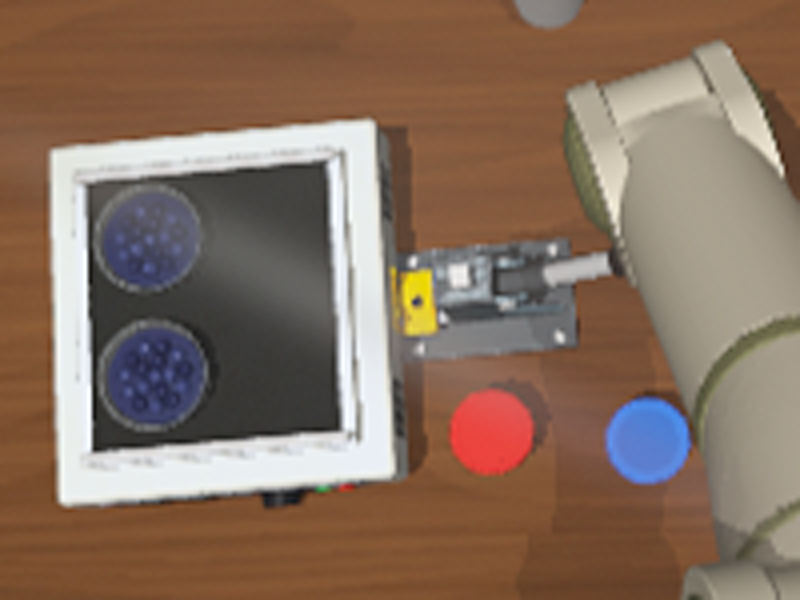

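The shaker is tipping cleanly and the jack is unmoved. Third stroke, then hold.

>>> play_rows(
  rows=[
    {"linear":[0.7,0,0],"turn":0},
    {"linear":[0.6,-0.05,0],"turn":0},
    {"linear":[0.6,-0.1,0],"turn":0},
    {"linear":[0.6,-0.1,0],"turn":0},
    {"linear":[0.6,-0.1,0],"turn":0},
  ],
)

```text
time: 29.02
position: [0.5373, -0.0398, 0.1215]
orientation: [[0.001, -0.057, 0.998], [-0.001, 0.998, 0.057], [-1.0, -0.001, 0.001]]
ft_force: [-0.3, -2.0, 9.8]
gripper_width: 0.0002
```

>>> play_rows(
  rows=[
    {"linear":[0.5,-0.1,0],"turn":0},
    {"linear":[0.5,-0.08,0],"turn":0},
    {"linear":[0.3,-0.05,0],"turn":0},
    {"linear":[0.2,0,0],"turn":0},
    {"linear":[0,0,0],"turn":0},
  ],
)

```text
time: 29.65
position: [0.5376, -0.0455, 0.084]
orientation: [[0.0, -0.057, 0.998], [-0.001, 0.998, 0.057], [-1.0, -0.001, 0.0]]
ft_force: [1.4, -2.5, 8.0]
gripper_width: 0.0003
```

>>> play_rows(
  rows=[
    {"linear":[0.1,-0.02,0],"turn":0},
    {"linear":[0.1,-0.02,0],"turn":0},
    {"linear":[0,0,0],"turn":0},
    {"linear":[0,0,0],"turn":0},
  ],
)

```text
time: 30.15
position: [0.5378, -0.0456, 0.08]
orientation: [[0.001, -0.058, 0.998], [-0.0, 0.998, 0.058], [-1.0, -0.0, 0.001]]
ft_force: [-1.1, -0.5, 17.1]
gripper_width: -0.0001
```

```bash
python3 - <<'E'
from h import *
im=optics.get_image("side"); cv2.imwrite("pics/s15.png",cv2.resize(im[120:345,150:360,::-1],(560,600),interpolation=cv2.INTER_CUBIC))
im=optics.get_image("top"); cv2.imwrite("pics/t15.png",cv2.resize(im[140:290,95:295,::-1],(800,600),interpolation=cv2.INTER_CUBIC)); cv2.imwrite("pics/t15f.png",im[:,:,::-1])
E
```

```text
(no output)
```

View pics/s15.png

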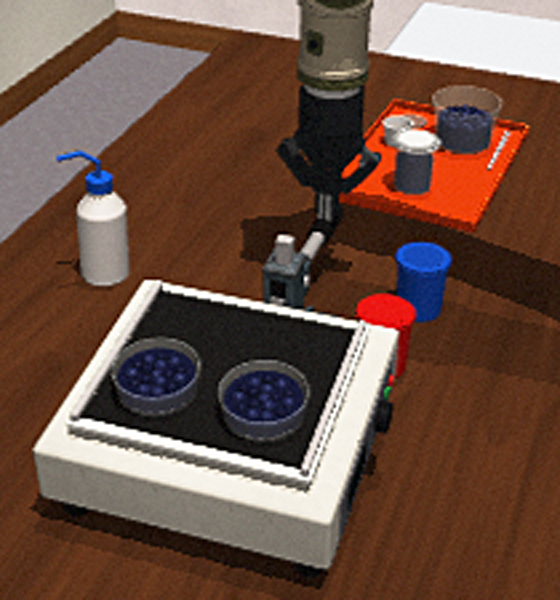

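View pics/t15.png

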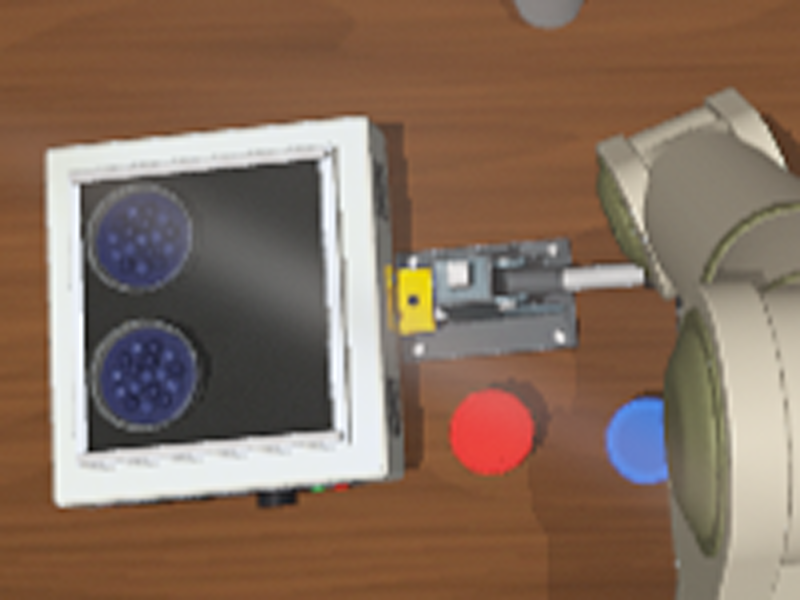

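```bash
python3 - <<'E'
from h import *
c=np.array([.5155,.3106]);a=np.radians(3.3);X=np.array([np.cos(a),np.sin(a)]);Y=np.array([-X[1],X[0]])
for L in (0,.015,.019,.022):
  yf=.10; th=np.arcsin(L/(2*yf))
  out=[]
  for sx,sy in((.14,.13),(.14,-.13),(-.14,-.13),(-.14,.13)):
    dy=sy-yf; z=.095
    y2=yf+dy*np.cos(th)+z*np.sin(th); z2=-dy*np.sin(th)+z*np.cos(th)
    out+= list(np.round((proj("top",np.r_[c+sx*X+y2*Y,z2])-np.array((95,140)))*4))
  print(L,np.degrees(th),out)
E
```

```text
0 0.0 [np.float64(51.0), np.float64(147.0), np.float64(381.0), np.float64(119.0), np.float64(402.0), np.float64(477.0), np.float64(60.0), np.float64(506.0)]
0.015 4.301222304670365 [np.float64(43.0), np.float64(149.0), np.float64(367.0), np.float64(115.0), np.float64(389.0), np.float64(477.0), np.float64(52.0), np.float64(507.0)]
0.019 5.451319812417784 [np.float64(41.0), np.float64(149.0), np.float64(364.0), np.float64(114.0), np.float64(385.0), np.float64(477.0), np.float64(50.0), np.float64(508.0)]
0.022 6.315315569357382 [np.float64(39.0), np.float64(149.0), np.float64(361.0), np.float64(113.0), np.float64(382.0), np.float64(477.0), np.float64(48.0), np.float64(508.0)]
```

```bash
python3 - <<'E'
from h import *
o=np.array([.5286,.1228])
for z in(.125,.145,.1485,.152,.155): print(z,(proj("side",np.r_[o,z])-np.array((150,120)))*8/3)
im=cv2.imread("pics/s15.png")[215:320,240:345]; cv2.imwrite("pics/s15z.png",cv2.resize(im,(630,630),interpolation=cv2.INTER_CUBIC)[:600])
# case corner tracking by template in raw top images
a=cv2.cvtColor(cv2.imread("pics/top0.png"),cv2.COLOR_BGR2GRAY);b=cv2.cvtColor(cv2.imread("pics/t15f.png"),cv2.COLOR_BGR2GRAY)
for n,(x,y) in dict(TL=(108,177),TR=(190,170),BR=(195,259),BL=(110,266)).items():
    p0=np.array([[[x,y]]],np.float32)
    p1,st,e=cv2.calcOpticalFlowPyrLK(a,b,p0,None,winSize=(13,13)); print(n,(p1-p0).ravel()*4,st.ravel(),e.ravel())
E
```

```text
0.125 [284.2522 256.7146]
0.145 [284.6121 241.1307]
0.1485 [284.6757 238.3775]
0.152 [284.7395 235.6165]
0.155 [284.7943 233.2437]
TL [-6.6191  2.0718] [1] [11.9142]
TR [-12.7184  -3.3888] [1] [10.073]
BR [-12.5464  -1.1948] [1] [11.3282]
BL [-7.0379  0.184 ] [1] [10.2252]
```

View pics/s15z.png

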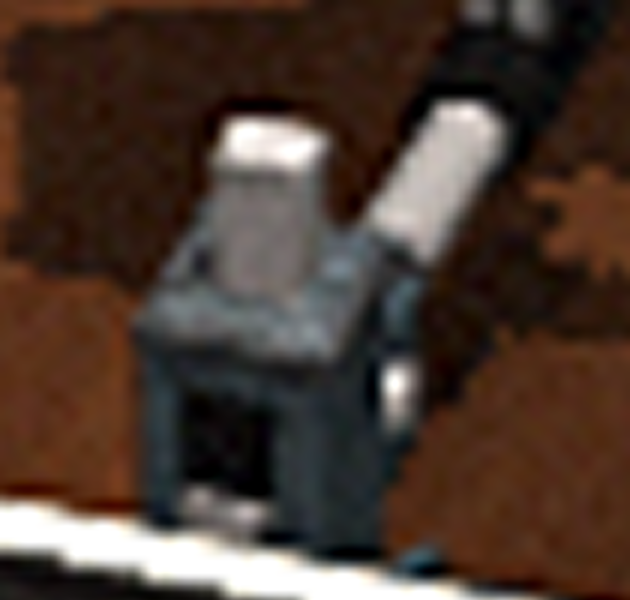

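```bash
python3 - <<'E'
from h import *
o=np.array([.5286,.1228])
tiles=[]
for f,off,s in (("s9",(190,150),4),("s10",(190,120),4),("s12",(150,120),8/3),("s13",(190,120),4),("s14",(150,120),8/3),("s15",(150,120),8/3)):
  im=cv2.imread(f"pics/{f}.png")
  # extract raw region 245..272, 196..232 at 10x
  M=np.array([[s/10,0,(245-off[0]+.5)*s-.5],[0,s/10,(200-off[1]+.5)*s-.5]])
  tiles.append(cv2.warpAffine(im,M,(260,290),flags=cv2.INTER_CUBIC|cv2.WARP_INVERSE_MAP))
t=np.vstack([np.hstack(tiles[:3]),np.hstack(tiles[3:])])
for k in range(0,580,50): cv2.line(t,(0,k),(779,k),(0,255,255),1)
cv2.imwrite("pics/rack.png",t)
for z in(.122,.125,.1325,.136,.1405,.144,.148,.152): print(z,(proj("side",np.r_[o,z])[1]-200)*10)
E
```

```text
0.122 171.36484718194367
0.125 162.67984992706005
0.1325 140.87543464130306
0.136 130.6548470896263
0.1405 117.47156761611677
0.144 107.18467746896152
0.148 95.39245646036875
0.152 83.56189697385105
```

View pics/rack.png

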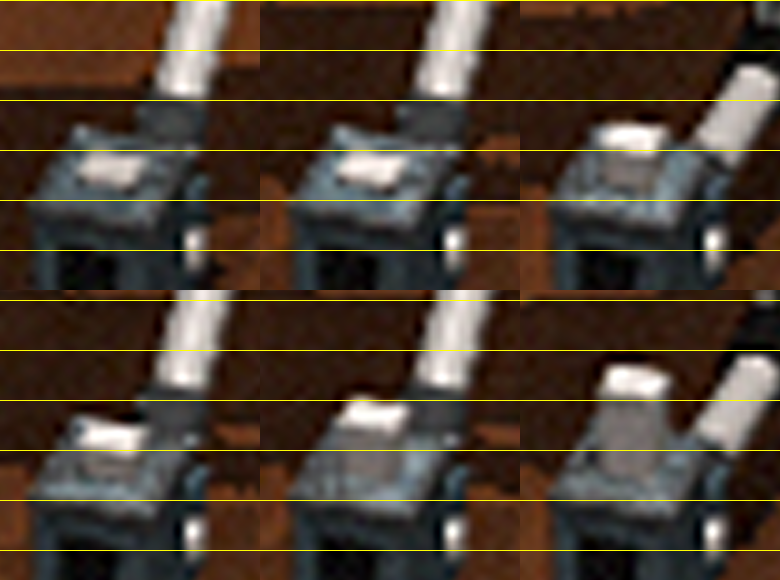

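```bash
python3 - <<'E'
from h import *
from scipy.optimize import least_squares
s1=optics.get_image("side"); cv2.imwrite("pics/side16.png",s1[:,:,::-1])
G=lambda f:cv2.cvtColor(cv2.imread(f),cv2.COLOR_BGR2GRAY)
I={"top":(G("pics/top0.png"),G("pics/t15f.png")),"side":(G("pics/side0.png"),G("pics/side16.png"))}
c=np.array([.5155,.3106]);a=np.radians(3.3);X=np.array([np.cos(a),np.sin(a)]);Y=np.array([-X[1],X[0]])
W=lambda l:np.r_[c+l[0]*X+l[1]*Y,l[2]]
corners=[(.14,.13,.095),(.14,-.13,.095),(-.14,-.13,.095),(-.14,.13,.095),(.14,.13,.028),(-.14,.13,.028)]
D=[]
for n,(A,B) in I.items():
  mask=np.zeros_like(A); poly=np.array([proj(n,W(k)) for k in corners[:4]]).astype(np.int32); 
  cv2.fillConvexPoly(mask,poly,255); mask=cv2.dilate(mask,np.ones((7,7)))
  p=cv2.goodFeaturesToTrack(A,80,.03,5,mask=mask)
  q,st,e=cv2.calcOpticalFlowPyrLK(A,B,p,None,winSize=(15,15)); r,st2,_=cv2.calcOpticalFlowPyrLK(B,A,q,None,winSize=(15,15))
  ok=(st.ravel()==1)&(st2.ravel()==1)&(np.linalg.norm((r-p).reshape(-1,2),axis=1)<.3)
  for P,Q in zip(p.reshape(-1,2)[ok],q.reshape(-1,2)[ok]):
    w=ray(n,P,.105); l=np.array([(w[:2]-c)@X,(w[:2]-c)@Y,.105]); D.append((n,l,P,Q))
print(len(D),sum(d[0]=="top" for d in D))
def mv(l,t):
  th,ty,tz,tx=t; y=l[1]-.105
  return np.array([l[0]+tx,.105+y*np.cos(th)+l[2]*np.sin(th)+ty,-y*np.sin(th)+l[2]*np.cos(th)+tz])
def res(t): return np.concatenate([proj(n,W(mv(l,t)))-proj(n,W(l))-(Q-P) for n,l,P,Q in D])
s=least_squares(res,[.08,0,0,0],loss="soft_l1",f_scale=.3)
print("tilt deg",np.degrees(s.x[0]),"shift y,z,x mm",s.x[1:]*1e3,"rms",np.sqrt(np.median(res(s.x)**2)))
for f in(.095,.105,.115): print(f,"lift right",mv((0,-f,0),s.x)[2]*1e3,"left",mv((0,f,0),s.x)[2]*1e3)
for pt in((312,570),(70,508)): 
  w=ray("side",uz(pt,(150,120),8/3),.004); print("foot?",(w[:2]-c)@X,(w[:2]-c)@Y)
E
```

```text
70 16Traceback (most recent call last):
  File "<stdin>", line 23, in <module>
    return func(*args, **kwargs)
    result = trf(vector_fun.fun, vector_fun.jac, x0, f0, J0, lb, ub, ftol, xtol,
                 gtol, max_nfev, x_scale, loss_function, tr_solver,
                 tr_options.copy(), verbose, callback=callback_wrapped)
    return trf_no_bounds(
        fun, jac, x0, f0, J0, ftol, xtol, gtol, max_nfev, x_scale,
        loss_function, tr_solver, tr_options, verbose, callback=callback)
    f_new = fun(x_new)
    self._update_fun()
    ~~~~~~~~~~~~~~~~^^
    self.f = self.fun_wrapped(xp_copy(self.x))
             ~~~~~~~~~~~~~~~~^^^^^^^^^^^^^^^^^
    return np.atleast_1d(self.fun(x))
                         ~~~~~~~~^^^
    return self.f(x, *self.args, **self.kwargs)
           ~~~~~~^^^^^^^^^^^^^^^^^^^^^^^^^^^^^^
  File "<stdin>", line 22, in res
  File "h.py", line 9, in proj
    c=optics.camera_info(n);P=c["pose"]
ValueError: time passes only in moves, steps and waits
```

```bash
sed -i 's/^np.set_print/CI={n:optics.camera_info(n) for n in ("side","top")}\nnp.set_print/; s/c=optics.camera_info(n);/c=CI[n];/' h.py; python3 - <<'E'
from h import *
from scipy.optimize import least_squares
G=lambda f:cv2.cvtColor(cv2.imread(f),cv2.COLOR_BGR2GRAY)
I={"top":(G("pics/top0.png"),G("pics/t15f.png")),"side":(G("pics/side0.png"),G("pics/side16.png"))}
c=np.array([.5155,.3106]);a=np.radians(3.3);X=np.array([np.cos(a),np.sin(a)]);Y=np.array([-X[1],X[0]])
W=lambda l:np.r_[c+l[0]*X+l[1]*Y,l[2]]
corners=[(.14,.13,.095),(.14,-.13,.095),(-.14,-.13,.095),(-.14,.13,.095)]
D=[]
for n,(A,B) in I.items():
  mask=np.zeros_like(A); poly=np.array([proj(n,W(k)) for k in corners]).astype(np.int32)
  cv2.fillConvexPoly(mask,poly,255); mask=cv2.dilate(mask,np.ones((7,7)))
  p=cv2.goodFeaturesToTrack(A,80,.03,5,mask=mask)
  q,st,e=cv2.calcOpticalFlowPyrLK(A,B,p,None,winSize=(15,15)); r,st2,_=cv2.calcOpticalFlowPyrLK(B,A,q,None,winSize=(15,15))
  ok=(st.ravel()==1)&(st2.ravel()==1)&(np.linalg.norm((r-p).reshape(-1,2),axis=1)<.3)
  for P,Q in zip(p.reshape(-1,2)[ok],q.reshape(-1,2)[ok]):
    w=ray(n,P,.105); D.append((n,np.array([(w[:2]-c)@X,(w[:2]-c)@Y,.105]),P,Q))
def mv(l,t):
  th,ty,tz,tx=t; y=l[1]-.105
  return np.array([l[0]+tx,.105+y*np.cos(th)+l[2]*np.sin(th)+ty,-y*np.sin(th)+l[2]*np.cos(th)+tz])
def res(t): return np.concatenate([proj(n,W(mv(l,t)))-proj(n,W(l))-(Q-P) for n,l,P,Q in D])
s=least_squares(res,[.08,0,0,0],loss="soft_l1",f_scale=.3)
print("tilt deg",np.degrees(s.x[0]),"shift y,z,x mm",s.x[1:]*1e3,"med",np.median(abs(res(s.x))))
for f in(.095,.105,.115): print(f,"lift right",mv((0,-f,0),s.x)[2]*1e3,"left",mv((0,f,0),s.x)[2]*1e3)
for pt in((312,570),(70,508)):
  w=ray("side",uz(pt,(150,120),8/3),.004); print("foot?",(w[:2]-c)@X,(w[:2]-c)@Y)
from rig import read_state
s=read_state();print(s["time"],s["position"],s["ft_force"])
E
```

```text
tilt deg 4.554735826046241 shift y,z,x mm [-0.8796  0.1782  0.1271] med 0.3421758961035266
0.095 lift right 16.060511821533858 left 0.9723391278275191
0.105 lift right 16.85462617383419 left 0.17822477552718588
0.115 lift right 17.648740526134524 left -0.6158895767731484
foot? -0.1196891720577254 0.11461904867769489
foot? 0.11900851010124679 0.1151403739852875
30.3 [ 0.5378 -0.0456  0.08  ] [-0.814   0.8435 16.1632]
```

The fit to both views gives a tilt of about 4.55°, so the right feet are about 17 mm clear. The shaker has moved less than 1 mm, the left feet are down, and the handle is held on its stop at 16 N. I'm handing in.

```bash
python3 -c "
from rig import bot; print(bot.sign_off())"
```

```text
the job is handed in; nothing more can be done
None
```

The job is handed in at about 30 s of the 72 s allowed. The lift-pad-side feet hang clear, and the arm is still holding the jack handle fully down.

- **Tub:** it stands upright on the free half of the orange tray.
- **Jack:** I carried it in and set it on the bench with its saddle under the yellow pad. The top view puts the saddle within about 2 mm of the pad centre. Its yaw matches the shaker's: 3.35° from the gripper and about 4° from the base corners, against about 3.3° for the shaker. One edge-fit check of that angle was too noisy to use (it gave 5–6.5°).
- **Pumping:** I made three full strokes, each to the hard stop and fully back up. The rack rose about 26 mm against the 27 mm expected.
- **Feet clearance:** tracking the shaker in both views gives a tilt of 4.55°, so the feet are about 16 to 18 mm clear. That is a little under the 19 mm you quoted but above the 15 mm needed. A first rough reading from the top view alone suggested only about 13 to 15 mm. I did not see the lifted feet directly.
- **Shaker and other items:** the shaker shifted less than 1 mm and its left feet stayed on the bench. I saw no change in the berry tub, portion cup or wash bottle, but checked those only by eye in the side view.
- **Handle:** it rests on its hard stop under a steady push of about 16 N.

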